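# Clear the soldered boards and clip their job tags

### The job

The soldered boards are done but their joints are still soft: first slide every board in its pallet along the desk, without lifting or tipping it, until it lies wholly on the aluminium cooling plate, lengthways across the plate's short way. Then clip every job tag onto the snap hook: press the brass gate in with the tag's ring, pass the ring through so that it goes round the front leg, let the gate snap shut and let the tag down to lie at the hook's foot. Leave the other things on the desk where they are, and put back on the plate any board that gets knocked off it.

Things in the scene. Friction and masses are not known exactly. Their poses are not given: they have to be found in the camera images.
- plate: cooling plate: a bare aluminium plate, 160 mm (its x) by 300 mm (its y), let into the dark desk flush with its top, so nothing stands up at its edges. Origin at its centre, at desk height. It is fixed; its place and yaw vary.
- hook: snap hook, fixed upright on the desk: closed loop of 9 mm steel bar in its own x-z plane on a dark foot plate (x -46 to +54 mm, 60 wide, 8 thick). Origin on the desk under the loop. Front leg at x = -30 mm: below it is fixed bar, above it the brass gate. Back bar at x = +45 mm. Top bar 129 mm high, its nose over the gate comes down to 115 mm. Tags come from the -x side, +x points through the gate into the loop
- hook_leg (a point): point on the vertical axis of the hook's front leg, 30 mm above the desk. The fixed leg is 8 mm thick, from the foot plate (8 mm) up to 60 mm; the gate goes on above it
- gate_tip (a point): upper, free end of the brass gate (7 mm bar, 60 to 112 mm high when shut, straight above the leg)
- gate (a joint): gate, hinged on the leg 60 mm high. 0 = shut; grows (rad) as its top is pressed inward, to the hook's +x, stop 0.95. Spring: 2.5 N at the tip to start, 4 N at 0.7 rad. A ring's wire pushed level at 104 mm height opens it and passes over its tip at about 0.7 rad, 30 mm beyond the leg's axis; as the ring is drawn back until the leg's axis is in its centre, the gate shuts inside the ring
- tag1: job tag, lies flat: aluminium tab 70 x 22 x 8 mm (x -30 to +40 mm, width along y) with a round steel ring fixed to its +x end (wire 5 mm, 44 mm outside, 34 inside, in the tab's mid-plane). 112 mm long, about 45 g. Origin at mid-thickness of the tab, 4 mm above the desk when flat; z is normal to the tab, either face may be up. May be absent (None)
- tag1_ring (a point): centre of the ring of tag1, 60 mm along +x from the tag's origin
- tag2: job tag, lies flat: aluminium tab 70 x 22 x 8 mm (x -30 to +40 mm, width along y) with a round steel ring fixed to its +x end (wire 5 mm, 44 mm outside, 34 inside, in the tab's mid-plane). 112 mm long, about 45 g. Origin at mid-thickness of the tab, 4 mm above the desk when flat; z is normal to the tab, either face may be up. May be absent (None)
- tag2_ring (a point): centre of the ring of tag2, 60 mm along +x from the tag's origin
- tag3: job tag, lies flat: aluminium tab 70 x 22 x 8 mm (x -30 to +40 mm, width along y) with a round steel ring fixed to its +x end (wire 5 mm, 44 mm outside, 34 inside, in the tab's mid-plane). 112 mm long, about 45 g. Origin at mid-thickness of the tab, 4 mm above the desk when flat; z is normal to the tab, either face may be up. May be absent (None)
- tag3_ring (a point): centre of the ring of tag3, 60 mm along +x from the tag's origin
- tag4: job tag, lies flat: aluminium tab 70 x 22 x 8 mm (x -30 to +40 mm, width along y) with a round steel ring fixed to its +x end (wire 5 mm, 44 mm outside, 34 inside, in the tab's mid-plane). 112 mm long, about 45 g. Origin at mid-thickness of the tab, 4 mm above the desk when flat; z is normal to the tab, either face may be up. May be absent (None)
- tag4_ring (a point): centre of the ring of tag4, 60 mm along +x from the tag's origin
- pallet1: soldered green circuit board in a grey soldering pallet: slab 80 mm (x) by 50 mm (y) by 14 mm high, parts on top reach 23 mm; about 0.18 kg. Origin at the centre of the underside. Slides on the desk. May be absent (None).
- pallet2: soldered green circuit board in a grey soldering pallet: slab 80 mm (x) by 50 mm (y) by 14 mm high, parts on top reach 23 mm; about 0.18 kg. Origin at the centre of the underside. Slides on the desk. May be absent (None).
- pallet3: soldered green circuit board in a grey soldering pallet: slab 80 mm (x) by 50 mm (y) by 14 mm high, parts on top reach 23 mm; about 0.18 kg. Origin at the centre of the underside. Slides on the desk. May be absent (None).
- reel: bystander, leave alone: solder reel, 56 mm across, 45 high
- wire: bystander, leave alone: spool of hook-up wire, 60 mm across, 30 high
- tin: bystander, leave alone: small tin, 42 mm across, 18 high
- brush: bystander, leave alone: flux brush 130 mm long
- flux: bystander, leave alone: small amber bottle 32 mm across, 75 high
- driver: bystander, leave alone: screwdriver 150 mm long
- cutters: bystander, leave alone: side cutters about 110 mm long
Not all that is in view belongs to the job. Leave any pink or purple look-alike of the pallet3 alone. Leave any purple look-alike of the tag1 alone.

How it is judged:
By the outcome, as a careful person would: the job done as asked, in the order asked, and still so for the second after the job is handed in, with the robot touching nothing.
Of pallet1, pallet2, pallet3 only 2 to 3 are there at a start; the rules pass over those that are not, and their reading is None.
Of tag1, tag2, tag3, tag4 only 3 to 4 are there at a start; the rules pass over those that are not, and their reading is None.
At some moment in a run one of pallet1, pallet2, pallet3 may be knocked a few centimetres aside while the robot is not near it.
Once in a run the grip may slacken for a moment while it holds something.
It also fails if it takes over 210 s, if anything falls off the work surface, if the arm or the gripper's body presses on something with over 40 N, if the wrist force passes 120 N, or if a joint passes its speed limit or range.

### The arm

A 6-joint arm with a two-finger parallel gripper is mounted at the origin on the work surface. World frame = base frame: x ahead of the robot, y to its left, z up, the work surface at z = 0. Lengths are in m, angles in rad, forces in N, time in s.
With the tool pointing down it reaches from about 0.275 to 0.875 m from the base axis. Payload 12.5 kg.
Tool frame: the origin (TCP) lies midway between the tips of the shut fingers; the grasp point (between the pads) lies 19 mm behind it; y points along the fingers, x is the direction in which the jaws open and shut, and the axes are right-handed (so a half turn about y gives the same grasp; the last joint's range is limited). The gripper opens to 85 mm and grips with 20 to 120 N. Pads are 22 mm wide; open, the fingers measure 114 mm over their backs; the gripper's body (76 mm by 85 mm) begins 54 mm behind the grasp point. The pads swing forward as they close: fully open they stand 13 mm farther back than shut.
Start: joints at [-1.38, 0.351, 1.652, -0, 1.139, -0.085], TCP at [0.15, -0.529, 0.231] pointing down, gripper open.
Joint ranges: [-2.75, 2.75], [-0.79, 2.1], [0.01, 2.65], [-1.57, 4.71], [0.07, 3.14], [-2.87, 2.87]. Speed limits (rad/s): [2.22, 2.22, 2.79, 3.14, 3.14, 3.14].

### API

Orientations are given as a unit quaternion [w, x, y, z].
In Python, from rig import bot, snapshot, camera_info, job gives the robot as it stands.
- The arm moves only by the tool servo_tool, never from a script. Its argument "motion" is a list that holds one entry, the list of rows, each a list of 7 numbers: the closure, from 0 (fully open) to 1 (shut), then the shift along the world's x, y, z in mm, then the turn, a rotation vector about the world's x, y, z in rad. A call has 1 to 5 rows; each row shifts and turns the pose as measured when the row begins; what a row does not reach is not made up. A row lasts 1/10 s, in which the tool goes at most 50 mm and 8.59 degrees, less where a joint would pass 70% of its speed; a pose out of reach is approached as far as the arm can. A call with a gripper value outside its range is refused whole. The fingers move at their own pace and stop on an object; "newtons" is the grip in N (left out, the last holds). Time passes only in rows, so rows that do not move let the fingers close. It gives the time, the measured TCP pose, the force and the opening at its end, in the units of the state.
- bot.sense(): the state, without advancing time (a new reading comes with each control period).
- snapshot(name): name is "scene" or "top" or "wrist"; returns (picture, depth): 400x640x3 uint8, blue, green, red; 400x640 float32, m along the optical axis (not along the pixel's ray), 0 where there is no reading.
- camera_info(name): a dict with "camera_matrix" (3x3 intrinsics, pixels), "rvec" (rotation vector, rad) and "tvec" (3), from world to camera coordinates, as OpenCV has them. Camera axes: x right, y down, z forward; pixel columns grow to the right and rows downward; lengths in m; the calibration is good to about 2 mm. A picture is of the moment at which its call begins: read the wrist's pose just before it. camera_info takes no time and is no camera call; for the wrist camera it gives the pose at the moment of the call.
- job.close_job(): hands the job in, once; it reports no verdict.
The state is a dict: "clock": time; "joint_positions": joint angles; "dq": joint speeds; "tau": joint torques, N m; "tool_pos": TCP position; "tool_rot": TCP orientation; "wrist_force": force on the tool from outside, world axes, zero at the start; "moment": the same for the moment, N m; "gripper_width": opening from 0.0 (shut) to 1.0 (fully open).
Only numpy, scipy, OpenCV 4.12 (cv2) and the standard library are available. Lean on these libraries where they do the work, as an engineer would, in place of code of your own. Each camera call takes 0.05 s, during which the arm holds its last target.

## Working session

There is one attempt and no reset: what is moved stays moved. The work goes in short steps, Python scripts to look and compute and a tool call to move; the robot and the scene stay as the last step left them, time stands still between calls to the robot, and variables do not carry over. Pictures are saved under pics/ and viewed, and the job is handed in when it is done.

Besides the shell and the picture viewer there is one more tool, called after "Call:" by a JSON object that holds its "name" and its "arguments", one argument or row to a line. servo_tool: Moves the arm, as the interface text tells. Its arguments: {"type":"object","properties":{"motion":{"type":"array","items":{"type":"array","items":{"type":"array","items":{"type":"number"}}}},"newtons":{"type":"number"}},"required":["motion"]}

```bash
ls; mkdir -p pics; cat > h.py <<'E'
import numpy as np,cv2
from rig import bot,snapshot,camera_info,job
def cam(n):
    c=camera_info(n);K=np.array(c["camera_matrix"],float);R=cv2.Rodrigues(np.array(c["rvec"],float))[0];t=np.array(c["tvec"],float).ravel();return K,R,t
def ray(c,uv,z):
    K,R,t=c;uv=np.atleast_2d(np.array(uv,float));o=-R.T@t
    d=(R.T@np.linalg.inv(K)@np.c_[uv,np.ones(len(uv))].T).T
    return o+d*((z-o[2])/d[:,2])[:,None]
def proj(c,P):
    K,R,t=c;return cv2.projectPoints(np.atleast_2d(np.array(P,float)),cv2.Rodrigues(R)[0],t,K,None)[0].reshape(-1,2)
def cloud(c,D):
    K,R,t=c;v,u=np.mgrid[:D.shape[0],:D.shape[1]];p=np.stack([u,v,np.ones_like(u)],-1)@np.linalg.inv(K).T*D[...,None]
    return (p-t)@R
def st():
    s=bot.sense();print({k:np.round(np.array(s[k]),4).tolist() for k in ["clock","joint_positions","tool_pos","tool_rot","wrist_force","gripper_width"]})
E
python3 - <<'E'
from h import *
for n in ["scene","top"]:
    I,D=snapshot(n);cv2.imwrite(f"pics/{n}0.png",I);np.save(f"{n}0.npy",D);c=cam(n);print(n,c[0].tolist(),(-c[1].T@c[2]).round(3),c[1].round(2).tolist())
st()
E
```

```text
pics
scene [[400.9572968747988, 0.0, 321.3260345287243], [0.0, 400.9572968747988, 196.25865369992658], [0.0, 0.0, 1.0]] [ 1.301 -0.385  0.667] [[0.4, 0.92, -0.0], [0.54, -0.23, -0.81], [-0.74, 0.32, -0.59]]
top [[363.6587556056867, 0.0, 324.22269778518483], [0.0, 363.6587556056867, 199.95078717124176], [0.0, 0.0, 1.0]] [ 0.472 -0.09   1.239] [[-0.0, -1.0, -0.01], [-1.0, 0.0, -0.08], [0.08, 0.01, -1.0]]
{'clock': 0.1, 'joint_positions': [-1.3796, 0.3512, 1.6524, -0.0, 1.1391, -0.0846], 'tool_pos': [0.1497, -0.5289, 0.2308], 'tool_rot': [0.5642, -0.5637, 0.4268, -0.4263], 'wrist_force': [-0.5994, 1.3061, 0.0098], 'gripper_width': 0.9978}
```

View pics/top0.png

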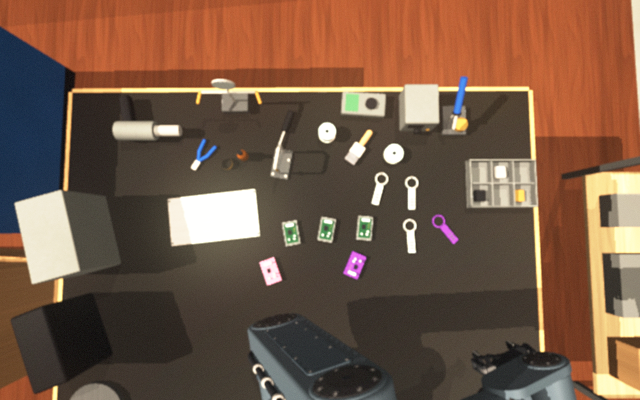

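View pics/scene0.png

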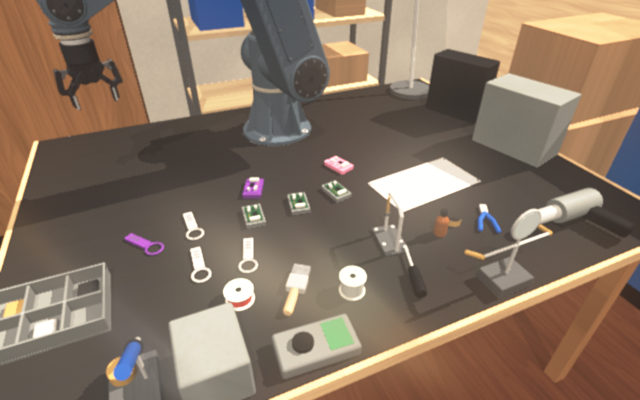

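```bash
python3 - <<'E'
from h import *
I=cv2.imread("pics/scene0.png");cv2.imwrite("pics/s0a.png",cv2.resize(I[170:300,330:480],None,fx=5,fy=4.6,interpolation=cv2.INTER_CUBIC))
T=cv2.imread("pics/top0.png");cv2.imwrite("pics/t0a.png",cv2.resize(T[90:200,210:340],None,fx=6,fy=5.4,interpolation=cv2.INTER_CUBIC))
cv2.imwrite("pics/t0b.png",cv2.resize(T[150:290,250:470],None,fx=3.6,fy=3.6,interpolation=cv2.INTER_CUBIC))
E
```

```text
(no output)
```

View pics/s0a.png

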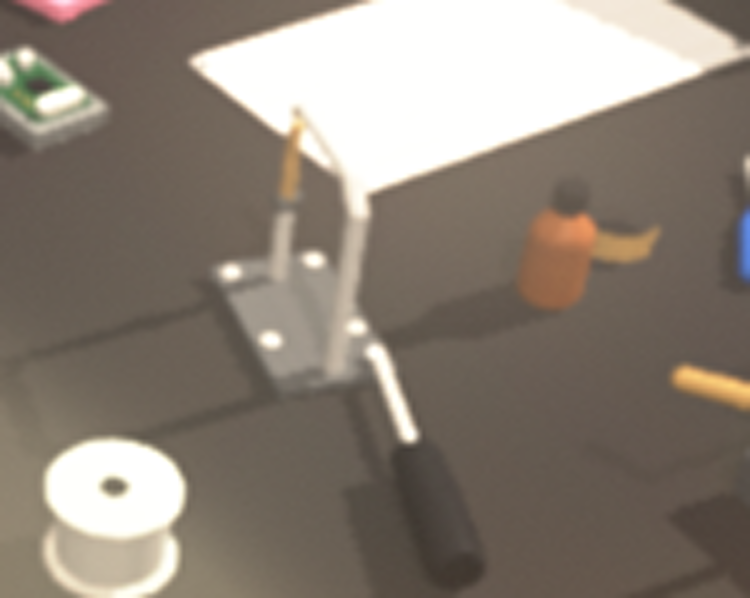

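View pics/t0a.png

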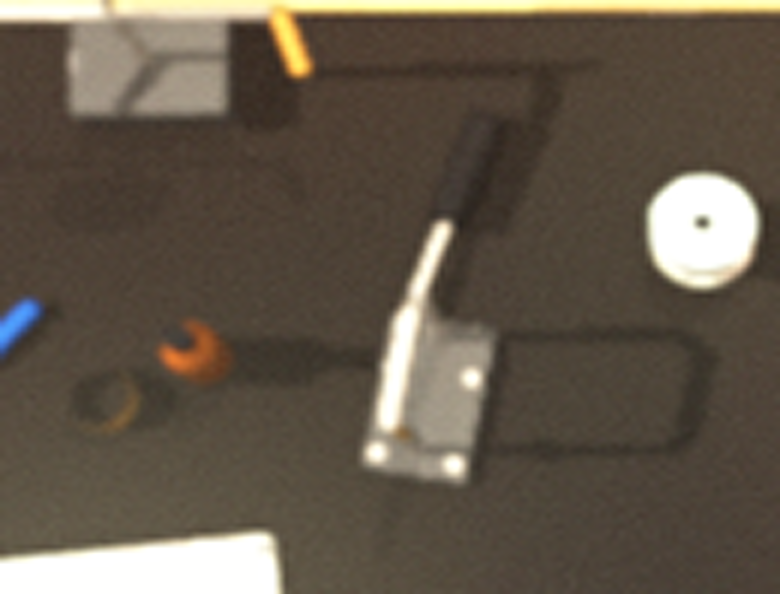

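View pics/t0b.png

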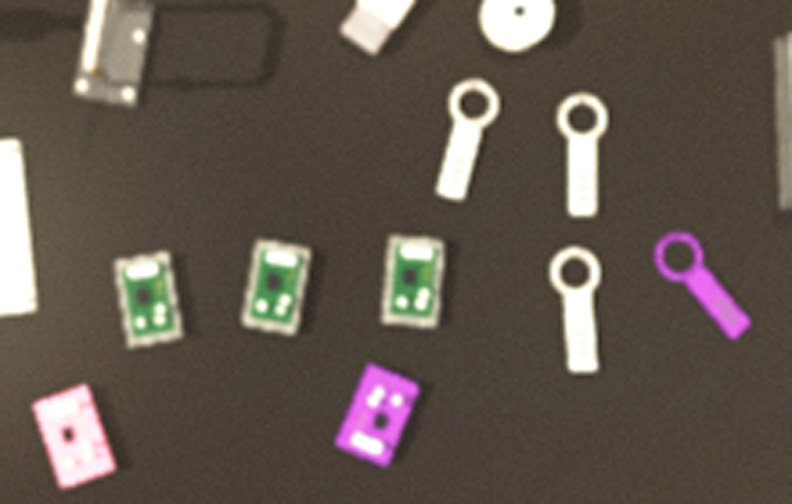

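```bash
cat > m.py <<'E'
from h import *
def blobs(mask,amin,amax):
    n,l,s,c=cv2.connectedComponentsWithStats(mask.astype(np.uint8),connectivity=8)
    return [(l==i) for i in range(1,n) if amin<=s[i,4]<=amax]
def rect(c,m,z):
    v,u=np.nonzero(m); ct,_=cv2.findContours(m.astype(np.uint8),cv2.RETR_EXTERNAL,cv2.CHAIN_APPROX_NONE)
    P=ray(c,ct[0].reshape(-1,2),z)[:,:2]; (cx,cy),(w,h),a=cv2.minAreaRect((P*1000).astype(np.float32))
    if w<h: a+=90;w,h=h,w
    return np.array([cx,cy]),w,h,(a+90)%180-90
def pallets(T,c):
    H=cv2.cvtColor(T,cv2.COLOR_BGR2HSV)
    g=(H[...,0]>50)&(H[...,0]<90)&(H[...,1]>70)&(H[...,2]>30); g=cv2.morphologyEx(g.astype(np.uint8),cv2.MORPH_CLOSE,np.ones((5,5)))
    return [rect(c,m,.016) for m in blobs(g,60,600)]
E
python3 - <<'E'
from m import *
T=cv2.imread("pics/top0.png");D=np.load("top0.npy");c=cam("top");H=cv2.cvtColor(T,cv2.COLOR_BGR2HSV)
print("green");[print(r) for r in pallets(T,c)]
W=(H[...,2]>120)&(H[...,1]<70)
for m in blobs(W,60,6000):
    v,u=np.nonzero(m)
    if v.min()<100 or u.min()<130 or u.max()>530: continue
    z=0. if m.sum()>3000 else .008
    print(int(u.mean()),int(v.mean()),m.sum(),rect(c,m,z))
C=cloud(c,D)
for u,v in [(327,230),(410,245),(215,218),(405,300),(283,163)]: print(u,v,C[v,u].round(4))
E
```

```text
green
(array([ 902.26904297, -179.09390259]), 57.29690933227539, 42.25261306762695, -4.7221527099609375)
(array([ 467.61077881, -217.56259155]), 55.06126403808594, 36.64919662475586, -6.43310546875)
(array([461.85998535, -89.21875   ]), 52.83071517944336, 35.68891906738281, -10.595924377441406)
(array([450.8053894 ,  28.23976707]), 52.824241638183594, 35.82345962524414, 9.652640342712402)
452 125 175 (array([ 833.25915527, -529.01641846]), 78.90481567382812, 77.25858306884766, 89.73919677734375)
326 132 330 (array([798.44482422, -93.98942566]), 73.56995391845703, 62.05802917480469, -0.25135040283203125)
280 160 562 (array([722.39642334,  58.97899628]), 162.80909729003906, 60.78290557861328, -10.461845397949219)
355 150 335 (array([ 749.27716064, -202.69520569]), 129.19149780273438, 47.64348602294922, -33.853641510009766)
393 153 355 (array([ 725.09088135, -320.65652466]), 73.74057006835938, 65.37921142578125, -45.30259704589844)
195 164 78 (array([688.04040527, 359.07055664]), 36.83144760131836, 25.13055419921875, -35.804954528808594)
378 188 309 (array([ 603.88647461, -272.79840088]
[... 410 characters left out ...]
([466.47799683, -89.94470215]), 83.04998779296875, 54.0196533203125, -10.144218444824219)
410 235 323 (array([ 444.6439209, -368.7421875]), 117.38904571533203, 47.17628479003906, -1.2625198364257812)
290 232 267 (array([455.86618042,  29.80007172]), 85.20420837402344, 54.9400749206543, 10.086736679077148)
269 270 351 (array([328.92874146,  99.06594849]), 84.51277923583984, 50.788936614990234, 19.145978927612305)
273 374 1284 (array([-11.84658051, 112.79367065]), 289.75628662109375, 110.73870086669922, 41.6799430847168)
327 230 [ 0.4637 -0.0928  0.017 ]
410 245 [ 0.4126 -0.3714  0.0085]
215 218 [ 5.056e-01  2.892e-01 -3.000e-04]
405 300 [ 0.2304 -0.3519  0.0044]
283 163 [0.6933 0.0574 0.0054]
```

```bash
cat > g.py <<'E'
from h import *
from scipy.spatial.transform import Rotation as R
def cur():
    s=bot.sense();q=s["tool_rot"];return s,np.array(s["tool_pos"]),R.from_quat([q[1],q[2],q[3],q[0]])
def goto(x,y,z,jaw):
    """tool down, jaws (tool x) along yaw jaw deg"""
    s,p,r=cur();best=None
    for k in (0,180):
        a=np.deg2rad(jaw+k);X=np.array([np.cos(a),np.sin(a),0]);Y=np.array([0,0,-1.]);Z=np.cross(X,Y)
        d=(R.from_matrix(np.c_[X,Y,Z])*r.inv()).as_rotvec();print('  option',k,'rotvec',d.round(3),'mag',np.linalg.norm(d).round(3))
    dp=(np.array([x,y,z])-p)*1000;print("t",round(s["clock"],2),"pos",p.round(4),"jawyaw",np.rad2deg(np.arctan2(*r.as_matrix()[:2,0][::-1])).round(2),"dmm",dp.round(1),"rows>=",np.linalg.norm(dp)/50,"F",np.round(s["wrist_force"],1),"w",round(s["gripper_width"]*85,1),"q6",round(s["joint_positions"][5],2))
E
python3 - <<'E'
from g import *
goto(.456,.030,.08,100)
E
```

```text
option 0 rotvec [ 0.00e+00 -2.00e-03  3.04e+00] mag 3.04
  option 180 rotvec [-0.001 -0.    -0.101] mag 0.101
t 0.1 pos [ 0.1497 -0.5289  0.2308] jawyaw -74.2 dmm [ 306.3  558.9 -150.8] rows>= 13.098651045269273 F [-0.6  1.3  0. ] w 84.8 q6 -0.08
```

Call:
{"name": "servo_tool", "arguments": {
  "motion": [
    [[0, 24, 43, 0, 0, 0, -0.02], [0, 24, 43, 0, 0, 0, -0.02], [0, 24, 43, 0, 0, 0, -0.02], [0, 24, 43, 0, 0, 0, -0.02], [0, 24, 43, 0, 0, 0, -0.02]]
  ],
  "newtons": 20
}}

```text
clock: 0.6
tool_pos: [0.2686, -0.3114, 0.2287]
tool_rot: [0.54, -0.539, 0.458, -0.456]
wrist_force: [0.8, -0.4, -0.3]
gripper_width: 0.999
```

Call:
{"name": "servo_tool", "arguments": {
  "motion": [
    [[0, 24, 43, -10, 0, 0, 0], [0, 24, 43, -10, 0, 0, 0], [0, 24, 43, -10, 0, 0, 0], [0, 24, 43, -10, 0, 0, 0], [0, 24, 43, -10, 0, 0, 0]]
  ]
}}

```text
clock: 1.1
tool_pos: [0.3865, -0.0961, 0.1805]
tool_rot: [0.539, -0.538, 0.457, -0.459]
wrist_force: [1.5, -1.8, -0.2]
gripper_width: 1.003
```

```bash
python3 - <<'E'
from g import *
goto(.456,.030,.08,100)
E
```

```text
option 0 rotvec [ 0.004 -0.    -3.129] mag 3.129
  option 180 rotvec [0.    0.002 0.012] mag 0.013
t 1.1 pos [ 0.3865 -0.0961  0.1805] jawyaw -80.7 dmm [  69.5  126.1 -100.5] rows>= 3.5113372079632073 F [ 1.5 -1.8 -0.2] w 85.2 q6 1.05
```

Call:
{"name": "servo_tool", "arguments": {
  "motion": [
    [[0, 23, 42, -10, 0, 0, 0.01], [0, 23, 42, -10, 0, 0, 0], [0, 23, 42, -10, 0, 0, 0], [0, 0, 0, 0, 0, 0, 0]]
  ]
}}

```text
clock: 1.5
tool_pos: [0.4568, 0.0375, 0.1487]
tool_rot: [0.543, -0.542, 0.453, -0.454]
wrist_force: [0.5, -1.3, 0.9]
gripper_width: 1.004
```

```bash
python3 - <<'E'
from m import *
from g import goto
goto(.456,.030,.08,100)
c=cam("wrist");I,D=snapshot("wrist");cv2.imwrite("pics/w1.png",I);np.save("w1.npy",D);print((-c[1].T@c[2]).round(3),c[1].round(2).tolist())
H=cv2.cvtColor(I,cv2.COLOR_BGR2HSV);g=((H[...,0]>50)&(H[...,0]<90)&(H[...,1]>70)&(H[...,2]>30)).astype(np.uint8)
for m in blobs(cv2.morphologyEx(g,cv2.MORPH_CLOSE,np.ones((7,7))),500,99999): print(rect(c,m,.016))
E
```

```text
option 0 rotvec [-3.000e-03 -0.000e+00  3.139e+00] mag 3.139
  option 180 rotvec [-0.     0.002 -0.003] mag 0.004
t 1.5 pos [0.4568 0.0375 0.1487] jawyaw -79.83 dmm [ -0.8  -7.5 -68.7] rows>= 1.3816839123674776 F [ 0.5 -1.3  0.9] w 85.3 q6 1.37
[0.53  0.051 0.291] [[0.18, -0.98, -0.0], [-0.94, -0.17, 0.29], [-0.28, -0.05, -0.96]]
(array([456.00296021,  27.0756588 ]), 64.30986022949219, 39.617549896240234, 10.227235794067383)
(array([467.90151978, -91.81908417]), 65.2092514038086, 39.8373908996582, -10.053192138671875)
(array([ 472.77252197, -219.87068176]), 65.49371337890625, 42.638729095458984, -5.202186584472656)
```

View pics/w1.png

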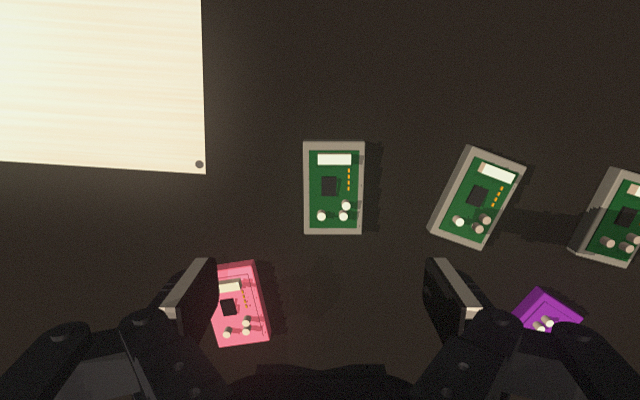

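Call:
{"name": "servo_tool", "arguments": {
  "motion": [
    [[0, -1, -9, -45, 0, 0, 0], [0, 0, 0, -45, 0, 0, 0], [0, 0, 0, -30, 0, 0, 0], [0, 0, 0, -20, 0, 0, 0], [0, 0, 0, 0, 0, 0, 0]]
  ]
}}

```text
clock: 2.05
tool_pos: [0.454, 0.0228, 0.0063]
tool_rot: [0.543, -0.541, 0.453, -0.456]
wrist_force: [-0.2, 0.3, 0.1]
gripper_width: 0.999
```

```bash
python3 - <<'E'
from g import *
goto(.456,.028,.003,100)
I,D=snapshot("scene");cv2.imwrite("pics/s1.png",cv2.resize(I[100:250,230:430],None,fx=4,fy=4))
E
```

```text
option 0 rotvec [-8.000e-03  2.000e-03  3.141e+00] mag 3.141
  option 180 rotvec [ 0.001  0.005 -0.001] mag 0.005
t 2.05 pos [0.454  0.0228 0.0063] jawyaw -79.96 dmm [ 2.   5.2 -3.3] rows>= 0.13008925334614546 F [-0.2  0.3  0.1] w 84.9 q6 1.35
```

View pics/s1.png

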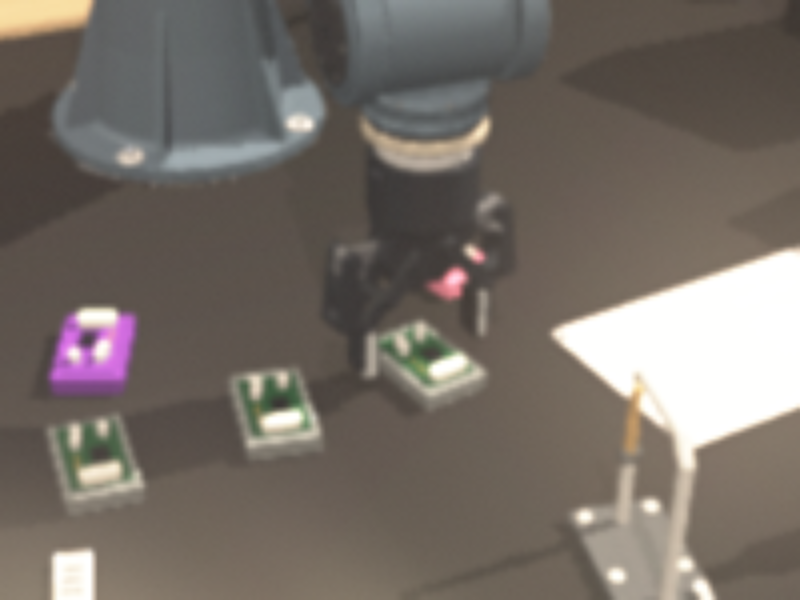

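Call:
{"name": "servo_tool", "arguments": {
  "motion": [
    [[0, 2, 5, -4, 0, 0, 0], [0.3, 0, 0, 0, 0, 0, 0], [0.5, 0, 0, 0, 0, 0, 0], [0.5, 0, 0, 0, 0, 0, 0], [0.5, 0, 0, 0, 0, 0, 0]]
  ],
  "newtons": 20
}}

```text
clock: 2.6
tool_pos: [0.459, 0.0273, 0.0076]
tool_rot: [0.544, -0.539, 0.451, -0.458]
wrist_force: [0.2, 0.6, -2.0]
gripper_width: 0.576
```

```bash
python3 - <<'E'
from g import *
a=np.deg2rad(6.26);c=np.array([.5093,.2950]);
for dy in (.095,.0,-.09): print(dy,(c+dy*np.array([-np.sin(a),np.cos(a)])).round(4))
goto(.499,.389,.003,96.3)
I,D=snapshot("wrist");cv2.imwrite("pics/w2.png",I)
E
```

```text
0.095 [0.4989 0.3894]
0.0 [0.5093 0.295 ]
-0.09 [0.5191 0.2055]
  option 0 rotvec [-1.900e-02  3.000e-03  3.077e+00] mag 3.077
  option 180 rotvec [ 0.002  0.013 -0.064] mag 0.066
t 2.6 pos [0.459  0.0273 0.0076] jawyaw -80.02 dmm [ 40.  361.7  -4.6] rows>= 7.27939180064615 F [ 0.2  0.6 -2. ] w 49.0 q6 1.36
```

View pics/w2.png

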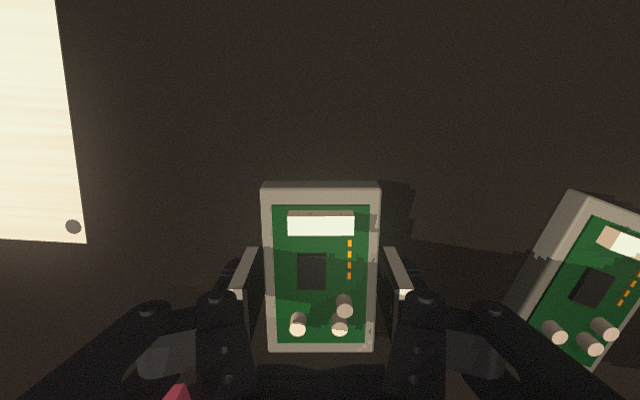

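Call:
{"name": "servo_tool", "arguments": {
  "motion": [
    [[0.5, 0, 0, 0, 0, 0, 0]]
  ]
}}

```text
clock: 2.75
tool_pos: [0.4589, 0.0273, 0.0076]
tool_rot: [0.544, -0.539, 0.451, -0.458]
wrist_force: [-0.3, 0.5, -2.3]
gripper_width: 0.577
```

Call:
{"name": "servo_tool", "arguments": {
  "motion": [
    [[0.5, 0, 0, -2, 0, 0.005, 0]]
  ]
}}

```text
clock: 2.85
tool_pos: [0.4593, 0.0273, 0.0064]
tool_rot: [0.543, -0.54, 0.452, -0.457]
wrist_force: [-6.0, 0.9, 37.5]
gripper_width: 0.577
```

Call:
{"name": "servo_tool", "arguments": {
  "motion": [
    [[0.5, 0, 0, -2, 0, 0.005, 0]]
  ]
}}

```text
clock: 2.95
tool_pos: [0.4598, 0.0274, 0.0056]
tool_rot: [0.542, -0.541, 0.453, -0.456]
wrist_force: [-6.9, 1.6, 26.2]
gripper_width: 0.574
```

Call:
{"name": "servo_tool", "arguments": {
  "motion": [
    [[0.37, 0, 0, 0, 0, 0, 0], [0.37, 0, 0, 0, 0, 0, 0], [0.37, 0, 0, 0, 0, 0, 0]]
  ]
}}

```text
clock: 3.25
tool_pos: [0.4603, 0.0274, 0.006]
tool_rot: [0.542, -0.541, 0.453, -0.456]
wrist_force: [-0.1, 0.7, -0.6]
gripper_width: 0.63
```

```bash
python3 - <<'E'
from g import *
goto(.499,.389,.003,96.3)
I,D=snapshot("scene");cv2.imwrite("pics/s2.png",cv2.resize(I[100:250,230:430],None,fx=4,fy=4))
E
```

```text
option 0 rotvec [-7.000e-03  2.000e-03  3.077e+00] mag 3.077
  option 180 rotvec [ 0.002  0.005 -0.065] mag 0.065
t 3.25 pos [0.4603 0.0274 0.006 ] jawyaw -80.0 dmm [ 38.7 361.6  -3. ] rows>= 7.273729667017624 F [-0.1  0.7 -0.6] w 53.6 q6 1.36
```

View pics/s2.png

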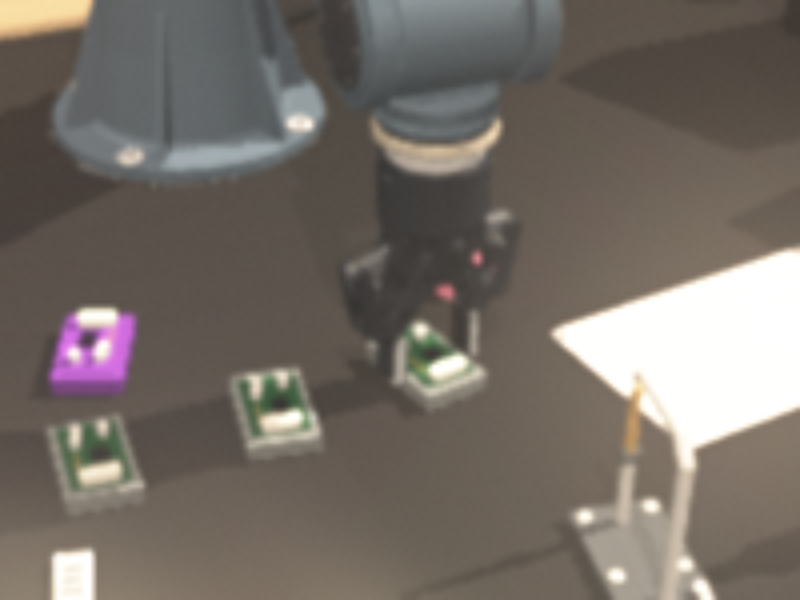

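Call:
{"name": "servo_tool", "arguments": {
  "motion": [
    [[0.37, 0, 0, -3, 0, 0.005, 0], [0.37, 0, 0, 0, 0, 0, 0]]
  ]
}}

```text
clock: 3.5
tool_pos: [0.4602, 0.0274, 0.0026]
tool_rot: [-0.541, 0.542, -0.454, 0.455]
wrist_force: [0.1, 0.8, -0.3]
gripper_width: 0.632
```

Call:
{"name": "servo_tool", "arguments": {
  "motion": [
    [[0.37, 0, 0, -3, 0, 0, 0], [0.37, 0, 0, 0, 0, 0, 0]]
  ]
}}

```text
clock: 3.7
tool_pos: [0.4601, 0.0274, -0.0009]
tool_rot: [-0.541, 0.542, -0.455, 0.454]
wrist_force: [-0.2, 0.7, 0.6]
gripper_width: 0.628
```

Call:
{"name": "servo_tool", "arguments": {
  "motion": [
    [[0.37, 0, 6, 0, 0, 0, 0], [0.37, 2, 20, 0, 0, 0, -0.01], [0.37, 3, 25, 0, 0, 0, -0.01], [0.37, 3, 25, 0, 0, 0, -0.01], [0.37, 3, 25, 0, 0, 0, -0.01]]
  ]
}}

```text
clock: 4.2
tool_pos: [0.4709, 0.1303, -0.001]
tool_rot: [-0.53, 0.532, -0.467, 0.467]
wrist_force: [0.1, -1.5, -0.0]
gripper_width: 0.627
```

```bash
python3 - <<'E'
from g import *
goto(.499,.389,-.001,96.3)
I,D=snapshot("wrist");cv2.imwrite("pics/w3.png",I)
E
```

```text
option 0 rotvec [4.000e-03 3.000e-03 3.123e+00] mag 3.123
  option 180 rotvec [ 0.002 -0.002 -0.019] mag 0.019
t 4.2 pos [ 0.4709  0.1303 -0.001 ] jawyaw -82.63 dmm [ 28.1 258.7   0. ] rows>= 5.2044448582427485 F [ 0.1 -1.5 -0. ] w 53.3 q6 1.62
```

View pics/w3.png

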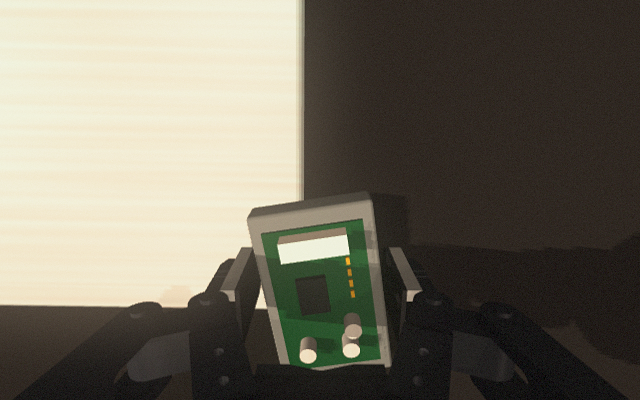

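Call:
{"name": "servo_tool", "arguments": {
  "motion": [
    [[0.41, 0, 0, 0, 0, 0, 0], [0.41, 0, 0, 0, 0, 0, 0], [0.41, 2, 15, 0, 0, 0, -0.01], [0.41, 2, 20, 0, 0, 0, -0.01], [0.41, 2, 20, 0, 0, 0, 0]]
  ]
}}

```text
clock: 4.75
tool_pos: [0.4771, 0.1885, -0.0004]
tool_rot: [-0.525, 0.528, -0.472, 0.472]
wrist_force: [-0.9, -1.6, 1.4]
gripper_width: 0.601
```

Call:
{"name": "servo_tool", "arguments": {
  "motion": [
    [[0.41, 2, 25, 0, 0, 0, 0], [0.41, 3, 25, 0, 0, 0, 0], [0.41, 2, 25, 0, 0, 0, 0], [0.41, 3, 25, 0, 0, 0, 0], [0.41, 3, 25, 0, 0, 0, 0]]
  ]
}}

```text
clock: 5.25
tool_pos: [0.4895, 0.3152, -0.0004]
tool_rot: [-0.524, 0.528, -0.472, 0.473]
wrist_force: [0.4, -2.5, 2.0]
gripper_width: 0.598
```

```bash
python3 - <<'E'
from g import *
goto(.499,.389,-.001,96.3)
I,D=snapshot("wrist");cv2.imwrite("pics/w4.png",I)
E
```

```text
option 0 rotvec [-0.006 -0.008 -3.139] mag 3.139
  option 180 rotvec [ 0.005 -0.004  0.003] mag 0.007
t 5.25 pos [ 4.895e-01  3.152e-01 -4.000e-04] jawyaw -83.87 dmm [ 9.5 73.8 -0.6] rows>= 1.487274548626691 F [ 0.4 -2.5  2. ] w 50.8 q6 1.96
```

View pics/w4.png

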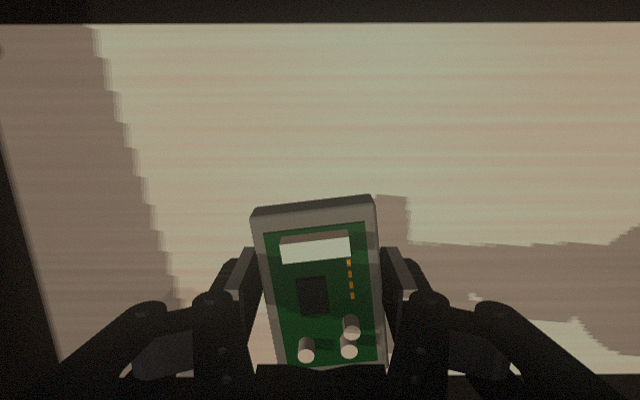

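Call:
{"name": "servo_tool", "arguments": {
  "motion": [
    [[0.41, 3, 25, 0, 0, 0, 0], [0.41, 3, 25, 0, 0, 0, 0], [0.41, 2, 18, -1, 0, 0, 0], [0.41, 1, 5, 0, 0, 0, 0], [0.41, 0, 0, 0, 0, 0, 0]]
  ]
}}

```text
clock: 5.8
tool_pos: [0.4991, 0.3922, -0.0006]
tool_rot: [-0.524, 0.529, -0.472, 0.472]
wrist_force: [-0.1, 0.8, 1.0]
gripper_width: 0.597
```

Call:
{"name": "servo_tool", "arguments": {
  "motion": [
    [[0.43, 0, 0, 0, 0, 0, 0], [0.43, 0, 0, 0, 0, 0, 0]]
  ]
}}

```text
clock: 6.0
tool_pos: [0.4992, 0.3918, -0.0005]
tool_rot: [-0.524, 0.528, -0.472, 0.472]
wrist_force: [0.3, 2.2, 1.3]
gripper_width: 0.603
```

```bash
python3 - <<'E'
from g import *
goto(.499,.389,-.001,96.3)
I,D=snapshot("wrist");cv2.imwrite("pics/w5.png",I)
E
```

```text
option 0 rotvec [-0.006 -0.008 -3.14 ] mag 3.14
  option 180 rotvec [ 0.005 -0.004  0.002] mag 0.006
t 6.0 pos [ 0.4992  0.3918 -0.0005] jawyaw -83.79 dmm [-0.2 -2.8 -0.5] rows>= 0.057431138114617024 F [0.3 2.2 1.3] w 51.2 q6 2.06
```

View pics/w5.png

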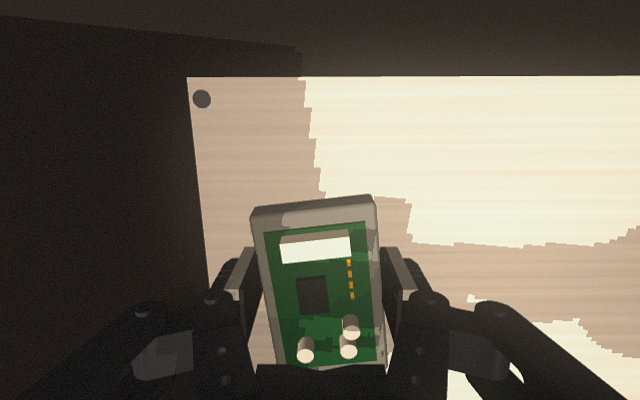

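Call:
{"name": "servo_tool", "arguments": {
  "motion": [
    [[0.43, 0, 0, 0, 0, 0, -0.04], [0.43, 0, 0, 0, 0, 0, -0.04], [0.43, 0, 0, 0, 0, 0, 0], [0.3, 0, 0, 0, 0, 0, 0], [0.2, 0, 0, 0, 0, 0, 0]]
  ]
}}

```text
clock: 6.55
tool_pos: [0.4993, 0.3893, -0.001]
tool_rot: [-0.504, 0.509, -0.493, 0.494]
wrist_force: [0.0, 0.2, 0.0]
gripper_width: 0.8
```

Call:
{"name": "servo_tool", "arguments": {
  "motion": [
    [[0.1, 0, 0, 0, 0, 0, 0], [0, 0, 0, 0, 0, 0, 0], [0, 0, 0, 20, 0, 0, 0], [0, 0, 0, 45, 0, 0, 0], [0, 0, 0, 45, 0, 0, 0]]
  ]
}}

```text
clock: 7.05
tool_pos: [0.4954, 0.3863, 0.105]
tool_rot: [-0.499, 0.514, -0.494, 0.492]
wrist_force: [0.5, 1.0, 0.4]
gripper_width: 1.001
```

```bash
python3 - <<'E'
from g import *
goto(.467,-.091,.1,80)
I,D=snapshot("wrist");cv2.imwrite("pics/w6.png",I)
E
```

```text
option 0 rotvec [0.026 0.018 2.939] mag 2.939
  option 180 rotvec [ 0.012 -0.018 -0.202] mag 0.203
t 7.05 pos [0.4954 0.3863 0.105 ] jawyaw -88.41 dmm [ -28.4 -477.3   -5. ] rows>= 9.562415474726961 F [0.5 1.  0.4] w 85.1 q6 2.13
```

View pics/w6.png

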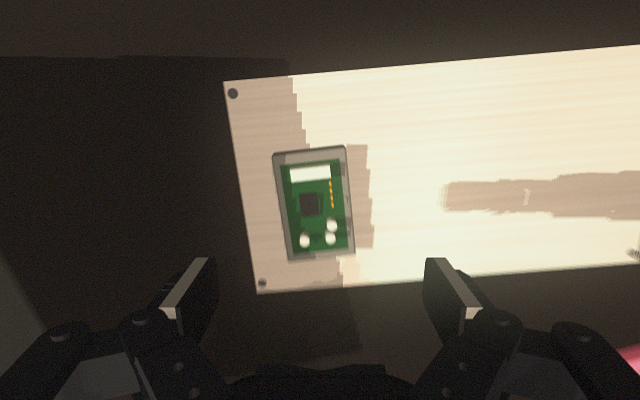

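Call:
{"name": "servo_tool", "arguments": {
  "motion": [
    [[0, -3, -48, 0, 0, -0.004, -0.02], [0, -3, -48, 0, 0, -0.004, -0.02], [0, -3, -48, 0, 0, -0.004, -0.02], [0, -3, -48, 0, 0, 0, -0.02], [0, -3, -48, 0, 0, 0, -0.02]]
  ]
}}

```text
clock: 7.6
tool_pos: [0.4832, 0.1465, 0.1164]
tool_rot: [-0.486, 0.48, -0.512, 0.521]
wrist_force: [0.9, -0.8, 0.0]
gripper_width: 0.999
```

Call:
{"name": "servo_tool", "arguments": {
  "motion": [
    [[0, -3, -48, 0, 0, 0, -0.02], [0, -3, -48, 0, 0, 0, -0.02], [0, -3, -48, 0, 0, 0, -0.02], [0, -3, -48, 0, 0, 0, -0.02], [0, -3, -30, 0, 0, 0, -0.02]]
  ]
}}

```text
clock: 8.1
tool_pos: [0.4662, -0.0857, 0.1168]
tool_rot: [-0.459, 0.453, -0.535, 0.546]
wrist_force: [1.6, 0.3, 0.2]
gripper_width: 1.0
```

```bash
cat > wp.py <<'E'
from m import *
def wristpal(name):
    c=cam("wrist");I,D=snapshot("wrist");cv2.imwrite(f"pics/{name}.png",I)
    H=cv2.cvtColor(I,cv2.COLOR_BGR2HSV);g=((H[...,0]>50)&(H[...,0]<90)&(H[...,1]>70)&(H[...,2]>30)).astype(np.uint8)
    for m in blobs(cv2.morphologyEx(g,cv2.MORPH_CLOSE,np.ones((9,9))),500,99999):
        r=rect(c,m,.015);v,u=np.nonzero(m);print("px",int(u.mean()),int(v.mean()),r[0].round(1),round(r[1],1),round(r[2],1),round(r[3],1))
E
python3 - <<'E'
from wp import *
from g import goto
wristpal("w7"); goto(.467,-.091,-.001,80)
E
```

```text
px 507 162 [ 472.1 -221.9] 65.4 37.3 -5.7
px 332 198 [467.2 -94.7] 65.3 36.0 -10.2
  option 0 rotvec [-0.026  0.011  3.139] mag 3.139
  option 180 rotvec [ 0.007  0.016 -0.003] mag 0.018
t 8.15 pos [ 0.4661 -0.0882  0.1169] jawyaw -99.86 dmm [   0.9   -2.8 -117.9] rows>= 2.3581689469459617 F [ 0.8 -0.8  1.5] w 84.8 q6 1.46
```

View pics/w7.png

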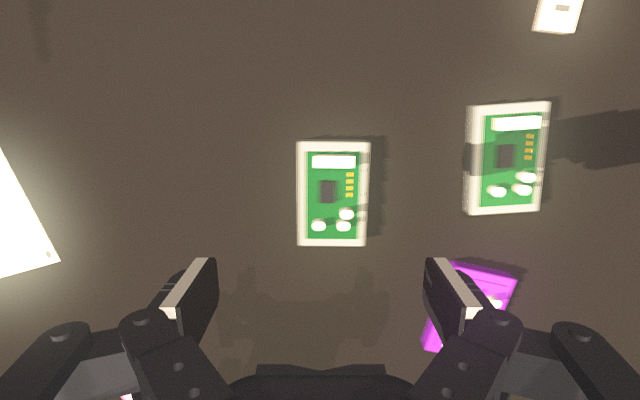

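Call:
{"name": "servo_tool", "arguments": {
  "motion": [
    [[0, 1, -3, -40, 0.003, 0.008, 0], [0, 0, 0, -45, 0.002, 0.008, 0], [0, 0, 0, -22, 0, 0, 0], [0.2, 0, 0, -5, 0, 0, 0], [0.35, 0, 0, 0, 0, 0, 0]]
  ]
}}

```text
clock: 8.65
tool_pos: [0.4682, -0.0944, 0.0027]
tool_rot: [-0.455, 0.453, -0.54, 0.544]
wrist_force: [-0.5, -0.5, 0.5]
gripper_width: 0.69
```

```bash
python3 - <<'E'
from wp import *
from g import goto
wristpal("w8"); goto(.467,-.093,-.001,80);print(); goto(.5093,.295,-.001,96.3)
E
```

```text
px 605 223 [ 473.2 -214. ] 65.7 29.2 -5.6
px 317 277 [467.6 -92.4] 65.7 39.9 -10.1
  option 0 rotvec [ 0.01  -0.006 -3.14 ] mag 3.14
  option 180 rotvec [0.004 0.006 0.001] mag 0.008
t 8.7 pos [ 0.4685 -0.0944  0.0032] jawyaw -100.08 dmm [-1.5  1.4 -4.2] rows>= 0.09423074212230928 F [0.1 1.  0.3] w 55.1 q6 1.45

  option 0 rotvec [ 0.01  -0.004 -2.856] mag 2.856
  option 180 rotvec [0.003 0.007 0.286] mag 0.286
t 8.7 pos [ 0.4685 -0.0944  0.0032] jawyaw -100.08 dmm [ 40.8 389.4  -4.2] rows>= 7.831948712479917 F [0.1 1.  0.3] w 55.1 q6 1.45
```

View pics/w8.png

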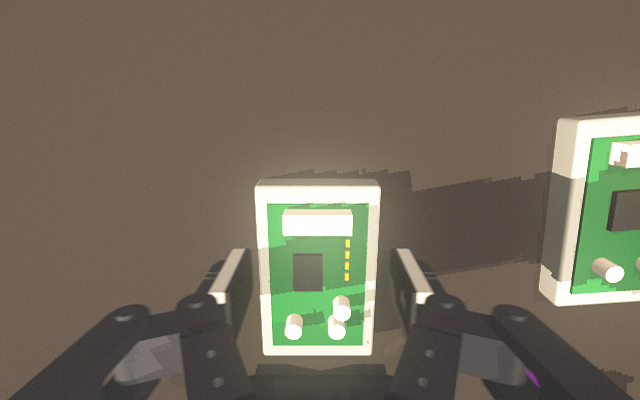

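Call:
{"name": "servo_tool", "arguments": {
  "motion": [
    [[0.4, -2, 1, -4, 0, 0.005, 0], [0.41, 0, 0, 0, 0, 0, 0], [0.41, 0, 5, 0, 0, 0, 0], [0.41, 1, 15, 0, 0, 0, 0.02], [0.41, 2, 20, 0, 0, 0, 0.03]]
  ]
}}

```text
clock: 9.2
tool_pos: [0.4718, -0.0536, 0.003]
tool_rot: [-0.468, 0.466, -0.527, 0.534]
wrist_force: [0.1, -0.7, -0.7]
gripper_width: 0.59
```

Call:
{"name": "servo_tool", "arguments": {
  "motion": [
    [[0.41, 2, 22, 0, 0, 0, 0.03], [0.41, 2, 22, 0, 0, 0, 0.03], [0.41, 2, 22, 0, 0, 0, 0.03], [0.41, 2, 22, 0, 0, 0, 0.03], [0.41, 2, 22, 0, 0, 0, 0.03]]
  ]
}}

```text
clock: 9.7
tool_pos: [0.4832, 0.0616, 0.006]
tool_rot: [0.51, -0.505, 0.488, -0.497]
wrist_force: [0.5, -0.4, -0.1]
gripper_width: 0.588
```

```bash
python3 - <<'E'
from wp import *
from g import goto
wristpal("w9"); goto(.5093,.295,-.001,96.3)
E
```

```text
px 321 272 [482.9  61.8] 65.6 40.0 1.7
  option 0 rotvec [ 0.023 -0.006 -3.064] mag 3.064
  option 180 rotvec [0.004 0.015 0.078] mag 0.08
t 9.75 pos [0.4835 0.0639 0.0062] jawyaw -88.17 dmm [ 25.8 231.1  -7.2] rows>= 4.651996460805929 F [-0.6  2.8 -0.5] w 50.2 q6 1.58
```

View pics/w9.png

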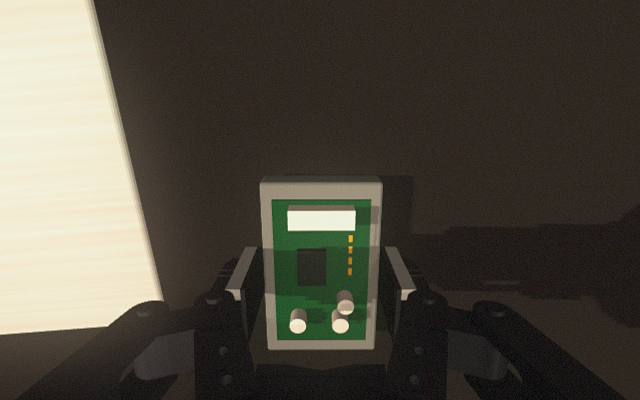

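Call:
{"name": "servo_tool", "arguments": {
  "motion": [
    [[0.39, 0, 0, -3, 0, 0.008, 0], [0.4, 0, 0, -3, 0, 0.006, 0], [0.4, 2, 12, -1, 0, 0, 0.02], [0.4, 2, 20, -1, 0, 0, 0.02], [0.4, 3, 22, -1, 0, 0, 0.02]]
  ]
}}

```text
clock: 10.25
tool_pos: [0.4913, 0.1182, -0.0023]
tool_rot: [-0.522, 0.523, -0.475, 0.478]
wrist_force: [0.0, -1.8, 1.0]
gripper_width: 0.599
```

Call:
{"name": "servo_tool", "arguments": {
  "motion": [
    [[0.4, 2, 22, -1, 0, 0, 0.02], [0.4, 2, 22, 0, 0, 0, 0], [0.4, 2, 22, 0, 0, 0, 0], [0.4, 2, 22, 0, 0, 0, 0], [0.4, 2, 22, 0, 0, 0, 0]]
  ]
}}

```text
clock: 10.75
tool_pos: [0.5025, 0.2312, -0.003]
tool_rot: [-0.526, 0.528, -0.47, 0.473]
wrist_force: [0.6, -2.0, 1.7]
gripper_width: 0.598
```

```bash
python3 - <<'E'
from wp import *
from g import goto
wristpal("w10"); goto(.5093,.295,-.001,96.3)
E
```

```text
px 322 288 [500.1 230.8] 65.9 39.9 6.7
  option 0 rotvec [-0.004  0.008  3.139] mag 3.139
  option 180 rotvec [ 0.005  0.003 -0.003] mag 0.006
t 10.8 pos [ 0.503   0.234  -0.0028] jawyaw -83.55 dmm [ 6.3 61.   1.8] rows>= 1.2263280498540803 F [-1.7  1.4  0.1] w 51.2 q6 1.82
```

Call:
{"name": "servo_tool", "arguments": {
  "motion": [
    [[0.4, 2, 22, 1, 0, 0, 0], [0.4, 2, 20, 0, 0, 0, 0], [0.4, 1, 10, 0, 0, 0, 0], [0.4, 0, 4, 0, 0, 0, 0], [0.35, 0, 0, 0, 0, 0, 0]]
  ]
}}

```text
clock: 11.3
tool_pos: [0.5079, 0.2919, -0.0025]
tool_rot: [-0.526, 0.529, -0.469, 0.473]
wrist_force: [0.2, -0.7, 0.2]
gripper_width: 0.647
```

Call:
{"name": "servo_tool", "arguments": {
  "motion": [
    [[0.25, 0, 0, 0, 0, 0, 0], [0.1, 0, 0, 0, 0, 0, 0], [0, 0, 0, 0, 0, 0, 0], [0, 0, 0, 30, 0, 0, 0], [0, 0, 0, 45, 0, 0, 0]]
  ]
}}

```text
clock: 11.8
tool_pos: [0.5046, 0.2878, 0.0687]
tool_rot: [-0.522, 0.532, -0.472, 0.472]
wrist_force: [-0.6, 0.8, -0.1]
gripper_width: 0.998
```

```bash
python3 - <<'E'
from wp import *
from g import goto
wristpal("w11"); goto(.472,-.218,.11,84.5)
E
```

```text
px 314 224 [502.2 291.4] 65.0 40.1 9.2
px 150 227 [488.1 389.4] 68.6 39.0 8.3
  option 0 rotvec [1.000e-03 9.000e-03 2.935e+00] mag 2.935
  option 180 rotvec [ 0.006 -0.001 -0.207] mag 0.207
t 11.85 pos [0.5079 0.2895 0.0766] jawyaw -83.66 dmm [ -35.9 -507.5   33.4] rows>= 10.196846683425893 F [5.7 3.8 8. ] w 84.9 q6 1.91
```

View pics/w11.png

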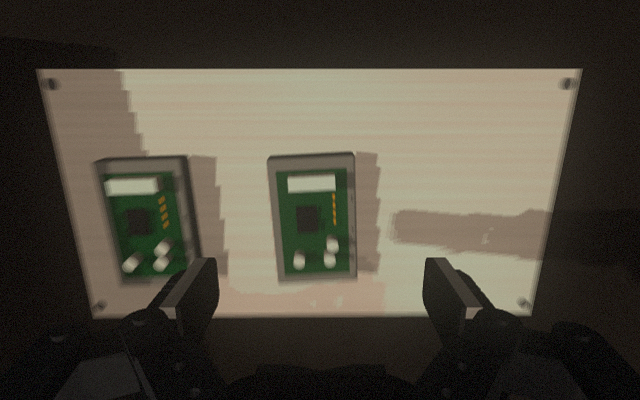

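Call:
{"name": "servo_tool", "arguments": {
  "motion": [
    [[0, -3, -48, 8, 0, 0, -0.02], [0, -3, -48, 8, 0, 0, -0.02], [0, -3, -48, 8, 0, 0, -0.02], [0, -4, -48, 8, 0, 0, -0.02], [0, -4, -48, 0, 0, 0, -0.02]]
  ]
}}

```text
clock: 12.35
tool_pos: [0.4917, 0.0463, 0.1132]
tool_rot: [0.505, -0.502, 0.493, -0.5]
wrist_force: [1.8, -0.2, 0.4]
gripper_width: 1.0
```

Call:
{"name": "servo_tool", "arguments": {
  "motion": [
    [[0, -4, -48, 0, 0, 0, -0.02], [0, -4, -48, 0, 0, 0, -0.02], [0, -4, -48, 0, 0, 0, -0.02], [0, -4, -48, 0, 0, 0, -0.02], [0, -4, -48, 0, 0, 0, -0.02]]
  ]
}}

```text
clock: 12.85
tool_pos: [0.4692, -0.203, 0.1145]
tool_rot: [-0.478, 0.474, -0.518, 0.527]
wrist_force: [1.9, -0.6, 0.8]
gripper_width: 0.997
```

Call:
{"name": "servo_tool", "arguments": {
  "motion": [
    [[0, -2, -24, 0, 0, 0, 0], [0, 0, 0, 0, 0, 0, 0]]
  ]
}}

```text
clock: 13.05
tool_pos: [0.466, -0.2337, 0.1148]
tool_rot: [-0.477, 0.472, -0.518, 0.53]
wrist_force: [-0.0, 0.8, 0.5]
gripper_width: 1.001
```

```bash
python3 - <<'E'
from wp import *
from g import goto
wristpal("w12"); goto(.472,-.218,-.001,84.5)
E
```

```text
px 300 196 [ 472.3 -220.3] 65.0 39.9 -5.8
  option 0 rotvec [ 0.024 -0.012 -3.139] mag 3.139
  option 180 rotvec [0.008 0.015 0.003] mag 0.017
t 13.1 pos [ 0.466  -0.2323  0.1147] jawyaw -95.67 dmm [   6.    14.3 -115.7] rows>= 2.333873955973354 F [ 0.7 -0.3 -0.3] w 85.1 q6 1.12
```

View pics/w12.png

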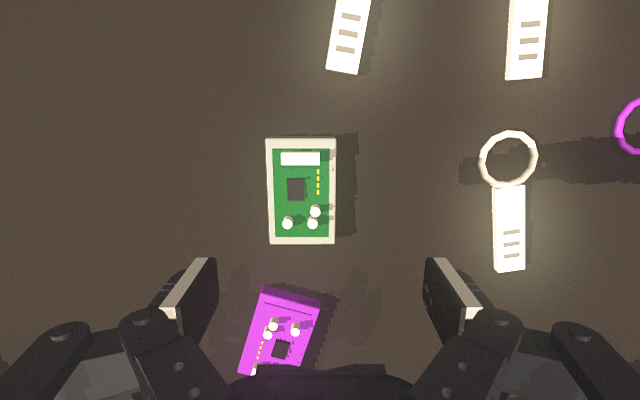

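Call:
{"name": "servo_tool", "arguments": {
  "motion": [
    [[0, 4, 13, -40, 0.004, 0.008, 0], [0, 0, 0, -45, 0.004, 0.008, 0], [0, 0, 0, -22, 0, 0, 0], [0.2, 0, 0, -5, 0, 0, 0], [0.35, 0, 0, 0, 0, 0, 0]]
  ]
}}

```text
clock: 13.6
tool_pos: [0.471, -0.215, 0.0009]
tool_rot: [-0.476, 0.475, -0.523, 0.524]
wrist_force: [-0.3, -0.7, 0.2]
gripper_width: 0.693
```

```bash
python3 - <<'E'
from wp import *
from g import goto
wristpal("w13"); goto(.472,-.219,-.001,84.5);print(); goto(.5191,.203,-.001,96.3)
E
```

```text
px 332 273 [ 472.5 -219.7] 65.4 39.2 -5.6
  option 0 rotvec [ 4.000e-03 -2.000e-03 -3.141e+00] mag 3.141
  option 180 rotvec [0.001 0.003 0.   ] mag 0.003
t 13.65 pos [ 0.4713 -0.2152  0.0014] jawyaw -95.52 dmm [ 0.7 -3.8 -2.4] rows>= 0.09140515386094865 F [ 0.5  0.2 -0.2] w 55.3 q6 1.15

  option 0 rotvec [ 4.000e-03 -1.000e-03 -2.935e+00] mag 2.935
  option 180 rotvec [0.001 0.003 0.206] mag 0.206
t 13.65 pos [ 0.4713 -0.2152  0.0014] jawyaw -95.52 dmm [ 47.8 418.2  -2.4] rows>= 8.418783744836315 F [ 0.5  0.2 -0.2] w 55.3 q6 1.15
```

Call:
{"name": "servo_tool", "arguments": {
  "motion": [
    [[0.38, 0, -4, -3, 0, 0, 0], [0.4, 0, 0, 0, 0, 0, 0], [0.4, 0, 5, -1, 0, 0, 0], [0.4, 2, 15, -1, 0, 0, 0.01], [0.4, 2, 20, -1, 0, 0.002, 0.02]]
  ]
}}

```text
clock: 14.15
tool_pos: [0.4782, -0.1807, -0.0002]
tool_rot: [-0.484, 0.482, -0.513, 0.52]
wrist_force: [0.3, -1.6, 2.1]
gripper_width: 0.602
```

Call:
{"name": "servo_tool", "arguments": {
  "motion": [
    [[0.4, 2, 22, -1, 0, 0.002, 0.02], [0.4, 2, 22, -1, 0, 0.002, 0.02], [0.4, 2, 22, -1, 0, 0.002, 0.02], [0.4, 3, 22, -1, 0, 0.002, 0.02], [0.4, 2, 22, -1, 0, 0.002, 0.02]]
  ]
}}

```text
clock: 14.65
tool_pos: [0.4905, -0.0641, -0.0031]
tool_rot: [-0.508, 0.51, -0.488, 0.493]
wrist_force: [-0.8, -9.2, 12.5]
gripper_width: 0.599
```

```bash
python3 - <<'E'
from wp import *
from g import goto
wristpal("w14"); goto(.5191,.203,-.001,96.3)
E
```

```text
px 322 284 [489.8 -64.2] 65.8 39.8 2.4
  option 0 rotvec [ 0.007 -0.011 -3.072] mag 3.072
  option 180 rotvec [0.007 0.004 0.07 ] mag 0.07
t 14.7 pos [ 0.4906 -0.0616 -0.003 ] jawyaw -87.69 dmm [ 28.5 264.6   2. ] rows>= 5.322007633297083 F [1.7 6.2 5.3] w 50.7 q6 1.32
```

Call:
{"name": "servo_tool", "arguments": {
  "motion": [
    [[0.4, 1, 8, 2, 0, 0, 0], [0.4, 2, 20, 0, 0, 0, 0.02], [0.4, 2, 22, 0, 0, 0, 0.02], [0.4, 3, 22, 0, 0, 0, 0.02], [0.4, 2, 22, 0, 0, 0, 0.01]]
  ]
}}

```text
clock: 15.2
tool_pos: [0.4998, 0.0385, 0.0003]
tool_rot: [-0.527, 0.528, -0.468, 0.474]
wrist_force: [-0.6, -0.9, -1.7]
gripper_width: 0.6
```

Call:
{"name": "servo_tool", "arguments": {
  "motion": [
    [[0.4, 2, 22, 0, 0, 0, 0], [0.4, 3, 22, 0, 0, 0, 0], [0.4, 2, 22, 0, 0, 0, 0], [0.4, 3, 22, 0, 0, 0, 0], [0.4, 2, 22, 0, 0, 0, 0]]
  ]
}}

```text
clock: 15.7
tool_pos: [0.5092, 0.1562, 0.0009]
tool_rot: [-0.526, 0.528, -0.469, 0.473]
wrist_force: [0.3, -0.8, -0.3]
gripper_width: 0.596
```

```bash
python3 - <<'E'
from wp import *
from g import goto
wristpal("w15"); goto(.5191,.203,-.001,96.3)
E
```

```text
px 19 266 [503.  275.2] 68.7 21.0 -8.1
px 322 280 [508.2 155.8] 65.9 39.9 6.6
  option 0 rotvec [-0.006  0.009  3.138] mag 3.138
  option 180 rotvec [ 0.006  0.004 -0.004] mag 0.008
t 15.75 pos [0.5096 0.1588 0.0011] jawyaw -83.49 dmm [ 9.5 44.2 -2.1] rows>= 0.904700346300621 F [-1.2  1.4  0.4] w 51.1 q6 1.68
```

Call:
{"name": "servo_tool", "arguments": {
  "motion": [
    [[0.4, 3, 20, -1, 0, 0, 0], [0.4, 3, 15, 0, 0, 0, 0], [0.4, 1, 6, 0, 0, 0, 0], [0.4, 0, 2, 0, 0, 0, 0], [0.35, 0, 0, 0, 0, 0, 0]]
  ]
}}

```text
clock: 16.25
tool_pos: [0.5148, 0.2055, 0.0004]
tool_rot: [-0.527, 0.529, -0.468, 0.472]
wrist_force: [-1.1, -0.3, -0.4]
gripper_width: 0.65
```

```bash
python3 - <<'E'
from wp import *
from g import goto
wristpal("w16"); goto(.5191,.203,-.001,96.3)
E
```

```text
px 108 268 [507.7 291.9] 56.4 40.3 9.3
px 322 285 [512.1 205. ] 65.9 39.8 8.2
  option 0 rotvec [-0.004  0.01   3.136] mag 3.136
  option 180 rotvec [ 0.007  0.002 -0.006] mag 0.009
t 16.3 pos [5.148e-01 2.052e-01 4.000e-04] jawyaw -83.38 dmm [ 4.3 -2.2 -1.4] rows>= 0.10058062377192652 F [-0.3 -0.3  0.7] w 55.3 q6 1.76
```

View pics/w16.png

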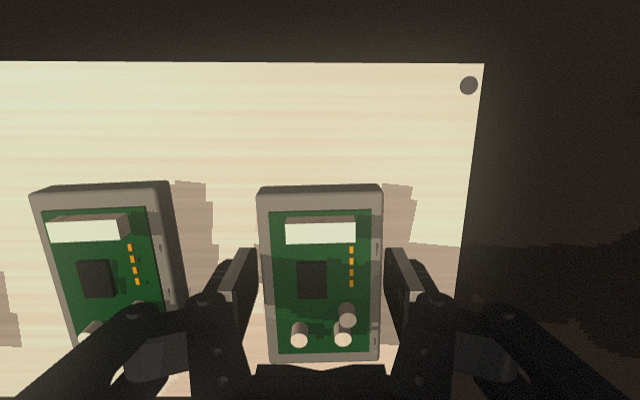

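Call:
{"name": "servo_tool", "arguments": {
  "motion": [
    [[0.25, 0, 0, 0, 0, 0, 0], [0.22, 0, 0, 0, 0, 0, 0], [0.22, 0, 0, 20, 0, 0, 0], [0.22, 0, 0, 40, 0, 0, 0], [0, 0, 0, 45, 0, 0, 0]]
  ]
}}

```text
clock: 16.8
tool_pos: [0.5112, 0.2019, 0.1028]
tool_rot: [-0.523, 0.532, -0.471, 0.471]
wrist_force: [0.2, -1.1, -0.0]
gripper_width: 0.924
```

Call:
{"name": "servo_tool", "arguments": {
  "motion": [
    [[0, 0, -30, 45, 0, 0, 0], [0, 0, -40, 20, 0, 0, 0], [0, 0, -40, 0, 0, 0, 0], [0, 0, -40, 0, 0, 0, 0], [0, 0, -40, 0, 0, 0, 0]]
  ]
}}

```text
clock: 17.3
tool_pos: [0.5129, 0.0109, 0.1737]
tool_rot: [-0.527, 0.53, -0.467, 0.473]
wrist_force: [0.3, 0.6, -0.3]
gripper_width: 0.999
```

```bash
python3 - <<'E'
from m import *
T,D=snapshot("top");cv2.imwrite("pics/top2.png",T);S,_=snapshot("scene");cv2.imwrite("pics/scene2.png",S)
c=cam("top");[print(r) for r in pallets(T,c)]
cv2.imwrite("pics/t2.png",cv2.resize(T[130:290,150:430],None,fx=2.8,fy=2.8))
E
```

```text
(array([ 902.6652832 , -180.46206665]), 56.40562057495117, 41.345706939697266, -0.43337249755859375)
(array([508.15298462, 208.34236145]), 53.57884216308594, 30.386638641357422, 0.9090378284454346)
(array([500.17913818, 292.52844238]), 57.55397415161133, 35.55216979980469, 12.37618637084961)
(array([486.52978516, 390.31451416]), 54.43406295776367, 35.630470275878906, 7.777798652648926)
```

View pics/t2.png

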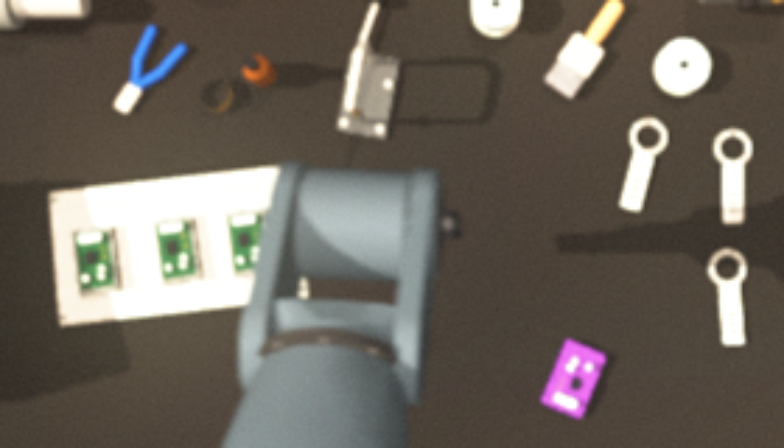

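View pics/scene2.png

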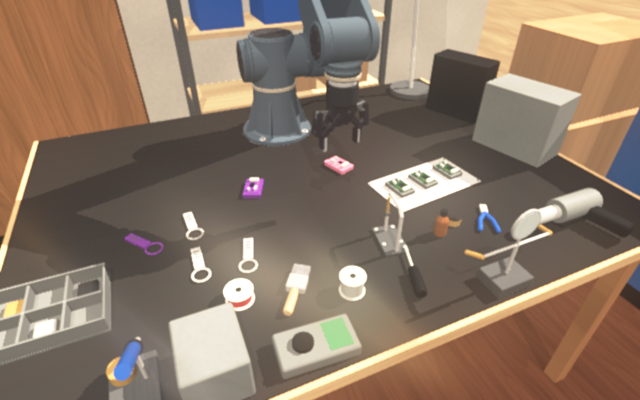

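Call:
{"name": "servo_tool", "arguments": {
  "motion": [
    [[0, 25, 0, 20, 0, 0, 0], [0, 30, 0, 20, 0, 0, 0], [0, 30, 0, 20, 0, 0, 0], [0, 30, 0, 10, 0, 0, 0], [0, 0, 0, 0, 0, 0, 0]]
  ]
}}

```text
clock: 17.9
tool_pos: [0.6297, 0.0085, 0.2456]
tool_rot: [-0.524, 0.528, -0.47, 0.474]
wrist_force: [0.2, -0.2, -0.3]
gripper_width: 1.001
```

```bash
python3 - <<'E'
from h import *
c=cam("wrist");I,D=snapshot("wrist");cv2.imwrite("pics/w17.png",I);np.save("w17.npy",D);np.savez("w17c.npz",K=c[0],R=c[1],t=c[2]);st();print((-c[1].T@c[2]).round(3))
E
```

```text
{'clock': 17.95, 'joint_positions': [-0.0572, 0.4823, 1.4192, -0.008, 1.2413, 1.408], 'tool_pos': [0.6281, 0.0086, 0.2449], 'tool_rot': [-0.5239, 0.5286, -0.4709, 0.4736], 'wrist_force': [0.3346, 0.2038, 0.519], 'gripper_width': 0.9996}
[0.703 0.018 0.388]
```

View pics/w17.png

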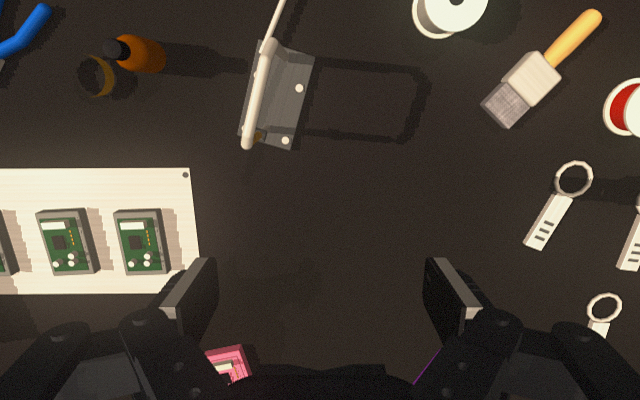

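```bash
python3 - <<'E'
from h import *
I=cv2.imread("pics/w17.png");cv2.imwrite("pics/w17z.png",cv2.resize(I[30:165,215:345],None,fx=4.4,fy=4.4,interpolation=cv2.INTER_CUBIC))
E
```

```text
(no output)
```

View pics/w17z.png

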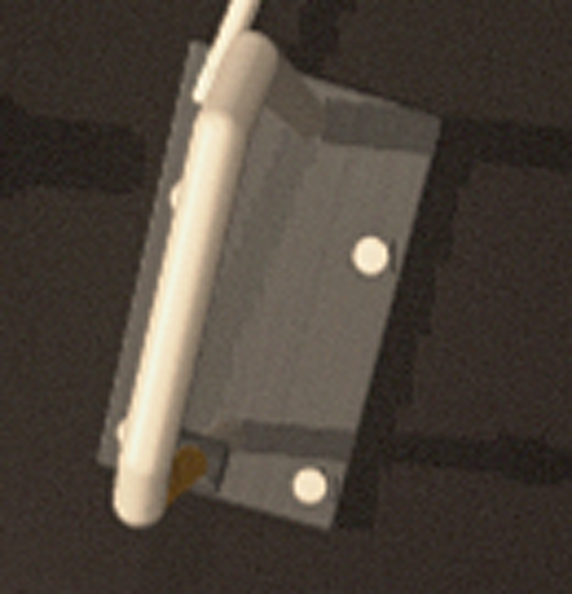

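```bash
python3 - <<'E'
from h import *
f=np.load("w17c.npz");c=(f["K"],f["R"],f["t"])
uv=np.array([[331,528],[441,120],[193,42],[98,462]])/4.4+[215,30]-0.4
P=ray(c,uv,.008)[:,:2]*1000;print(P.round(1));
for i in range(4): print(np.linalg.norm(P[i]-P[(i+1)%4]).round(1),end=' ')
ex=(P[1]-P[0]+P[2]-P[3]);a=np.arctan2(ex[1],ex[0]);print("yaw",np.rad2deg(a))
ctr=P.mean(0);e=np.array([np.cos(a),np.sin(a)]);n=np.array([-e[1],e[0]]);O=ctr-4*e;print("origin",O.round(1),"leg",(O-30*e).round(1))
B=ray(c,np.array([[143,495],[228,110]])/4.4+[215,30]-.4,.1245)[:,:2]*1000;print("bar",B.round(1),"lat",((B-O)@n).round(1),"along",((B-O)@e).round(1),np.rad2deg(np.arctan2(*(B[1]-B[0])[::-1])))
b=ray(c,np.array([[310,485],[371,255]])/4.4+[215,30]-.4,.011)[:,:2]*1000;print("bolts",((b-O)@n).round(1),((b-O)@e).round(1),np.rad2deg(np.arctan2(*(b[1]-b[0])[::-1])))
# scene: gate tip check
S=cv2.imread("pics/scene2.png");H=cv2.cvtColor(S,cv2.COLOR_BGR2HSV);cs=cam("scene")
L=(O-30*e)/1000
print("pred px tip,legtop,foot",proj(cs,[[*L,.112],[*L,.06],[*L,.008]]).round(1))
cv2.imwrite("pics/s2z.png",cv2.resize(S[185:265,360:440],None,fx=7,fy=7,interpolation=cv2.INTER_CUBIC))
E
```

```text
[[639.6  41.7]
 [736.2  24.4]
 [746.4  82. ]
 [649.6  99.6]]
98.1 58.5 98.4 58.8 yaw -10.21466678295061
origin [689.   62.6] leg [659.5  68. ]
bar [[661.3  66.7]
 [723.9  56.3]] lat [-0.9 -0.1] along [-27.9  35.5] -9.489374344079978
bolts [-21.8 -21.9] [-35.7  20.1] -10.224269860677836
pred px tip,legtop,foot [[389.6 196.4]
 [387.5 213.6]
 [385.5 229.9]]
```

View pics/s2z.png

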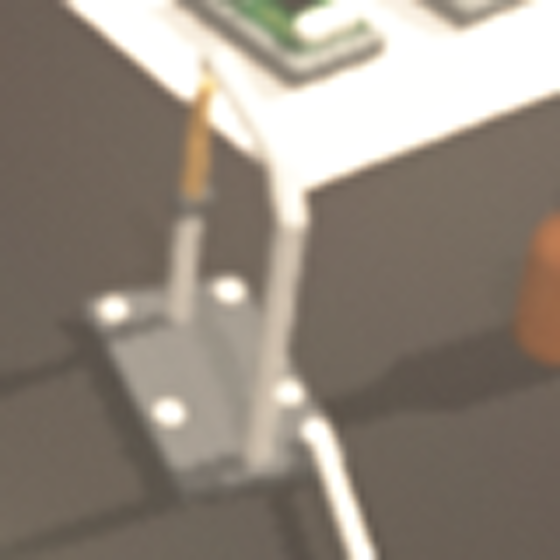

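Call:
{"name": "servo_tool", "arguments": {
  "motion": [
    [[0, -10, -45, -10, 0, 0, -0.02], [0, -10, -46, -15, 0, 0, -0.05], [0, -10, -46, -15, 0, 0, -0.05], [0, -10, -46, -15, 0, 0, -0.05], [0, -10, -46, -15, 0, 0, -0.05]]
  ]
}}

```text
clock: 18.45
tool_pos: [0.573, -0.2181, 0.1723]
tool_rot: [-0.47, 0.474, -0.526, 0.527]
wrist_force: [1.1, -0.2, -0.2]
gripper_width: 0.998
```

Call:
{"name": "servo_tool", "arguments": {
  "motion": [
    [[0, -8, -40, -15, 0, 0, -0.05], [0, 0, 0, 0, 0, 0, 0]]
  ]
}}

```text
clock: 18.65
tool_pos: [0.5601, -0.2623, 0.1537]
tool_rot: [0.453, -0.459, 0.542, -0.539]
wrist_force: [-1.6, 0.7, -1.5]
gripper_width: 1.001
```

```bash
cat > wt.py <<'E'
from m import *
def tags(name):
    c=cam("wrist");I,D=snapshot("wrist");cv2.imwrite(f"pics/{name}.png",I)
    H=cv2.cvtColor(I,cv2.COLOR_BGR2HSV);w=((H[...,2]>115)&(H[...,1]<75)).astype(np.uint8)
    ct,hi=cv2.findContours(w,cv2.RETR_CCOMP,cv2.CHAIN_APPROX_NONE)
    for i,k in enumerate(ct):
        if hi[0][i][3]>=0 and cv2.contourArea(k)>300:
            P=ray(c,k.reshape(-1,2),.004)[:,:2]*1000;(rx,ry),rr=cv2.minEnclosingCircle(P.astype(np.float32))
            o=ct[hi[0][i][3]].reshape(-1,2)
            if cv2.contourArea(o)>30000: continue
            Q=ray(c,o,.006)[:,:2]*1000;r=np.array([rx,ry])
            d=np.linalg.norm(Q-r,axis=1);far=Q[d>30]
            if len(far)<20: continue
            # edge midline: principal axis of filled tab
            m=np.zeros(w.shape,np.uint8);cv2.drawContours(m,[o.reshape(-1,1,2)],-1,1,-1);v,u=np.nonzero(m);F=ray(c,np.c_[u,v],.007)[:,:2]*1000
            F=F[np.linalg.norm(F-r,axis=1)>30];mu=F.mean(0);ax=r-mu;yaw=np.rad2deg(np.arctan2(ax[1],ax[0]))
            e=ax/np.linalg.norm(ax)
            print("px",o.mean(0).round(),"ring",r.round(1),"holeR",round(rr,1),"yaw",round(yaw,1),"len",d.max().round(1),"w",np.ptp((far-r)@[-e[1],e[0]]).round(1),"grasp",(r-70*e).round(1))
E
python3 - <<'E'
from wt import *
from g import goto
tags("w18");goto(.5685,-.266,.1,80)
E
```

```text
option 0 rotvec [0.013 0.004 3.133] mag 3.133
  option 180 rotvec [ 0.002 -0.009 -0.008] mag 0.012
t 18.7 pos [ 0.5609 -0.2605  0.1546] jawyaw -99.52 dmm [  7.6  -5.5 -54.6] rows>= 1.1075946009072108 F [-0.1  0.9 -0.3] w 85.5 q6 1.23
```

View pics/w18.png

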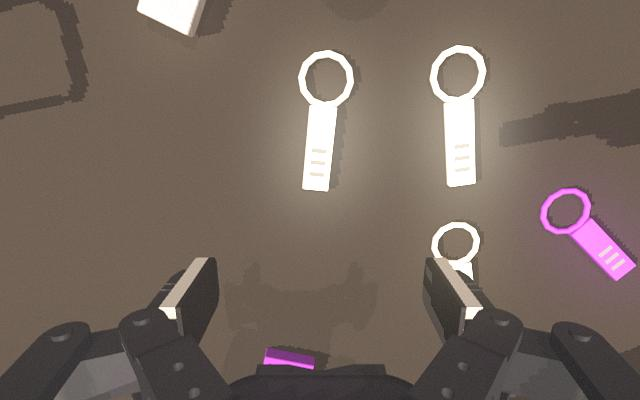

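```bash
sed -i 's/H\[...,2\]>115/H[...,2]>190/' wt.py; python3 - <<'E'
from wt import *
tags("w18")
E
```

```text
px [460. 268.] ring [ 480.5 -373.1] holeR 17.1 yaw 5.5 len 81.3 w 28.9 grasp [ 410.8 -379.8]
px [324. 120.] ring [ 640.3 -279.9] holeR 17.1 yaw -15.3 len 91.2 w 23.0 grasp [ 572.8 -261.5]
px [461. 116.] ring [ 626.4 -383. ] holeR 17.1 yaw -2.2 len 91.2 w 25.6 grasp [ 556.4 -380.3]
```

Call:
{"name": "servo_tool", "arguments": {
  "motion": [
    [[0.4, 12, -1, -40, 0, -0.004, -0.05], [0.45, 0, 0, -45, 0, -0.004, -0.05], [0.45, 0, 0, -40, 0, 0, 0], [0.45, 0, 0, -18, 0, 0, 0], [0.45, 0, 0, 0, 0, 0, 0]]
  ],
  "newtons": 50
}}

```text
clock: 19.25
tool_pos: [0.5761, -0.2525, 0.012]
tool_rot: [-0.432, 0.43, -0.558, 0.563]
wrist_force: [0.3, -0.6, -0.9]
gripper_width: 0.547
```

```bash
python3 - <<'E'
from wt import *
from g import goto
tags("w19");goto(.573,-.2615,.003,74.7)
E
```

```text
px [346. 173.] ring [ 639.9 -280.2] holeR 17.6 yaw -15.1 len 91.1 w 22.0 grasp [ 572.4 -262. ]
  option 0 rotvec [-0.012  0.008  3.134] mag 3.134
  option 180 rotvec [ 0.005  0.007 -0.008] mag 0.012
t 19.3 pos [ 0.5766 -0.2528  0.0133] jawyaw -104.85 dmm [ -3.6  -8.7 -10.3] rows>= 0.2795401116394803 F [-0.1  0.3 -0.4] w 46.9 q6 1.34
```

View pics/w19.png

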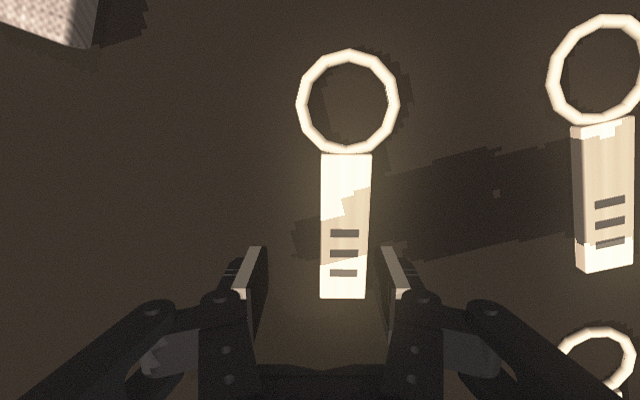

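Call:
{"name": "servo_tool", "arguments": {
  "motion": [
    [[0.45, -4, -9, -6, 0.005, 0.005, 0], [0.45, 0, 0, -5, 0, 0, 0], [0.45, 0, 0, 0, 0, 0, 0]]
  ]
}}

```text
clock: 19.6
tool_pos: [0.5746, -0.2621, 0.0058]
tool_rot: [-0.433, 0.43, -0.558, 0.562]
wrist_force: [0.7, 0.6, -0.4]
gripper_width: 0.548
```

```bash
python3 - <<'E'
from wt import *
from g import goto
tags("w20");goto(.573,-.2615,.002,74.7)
E
```

```text
px [324. 177.] ring [ 574.5 -262.6] holeR 7.3 yaw 164.9 len 89.0 w 42.3 grasp [ 642.  -280.8]
px [324. 177.] ring [ 584.2 -265.3] holeR 7.4 yaw 165.0 len 78.9 w 42.3 grasp [ 651.8 -283.4]
px [324. 177.] ring [ 639.9 -280. ] holeR 17.8 yaw -14.9 len 91.0 w 22.2 grasp [ 572.2 -262.1]
px [592. 147.] ring [ 558.1 -384.7] holeR 7.3 yaw -176.8 len 89.7 w 41.3 grasp [ 628.  -380.8]
px [592. 147.] ring [ 568.3 -385. ] holeR 7.3 yaw -175.6 len 79.4 w 41.4 grasp [ 638.1 -379.6]
px [592. 147.] ring [ 626.  -383.6] holeR 17.7 yaw -1.5 len 91.1 w 25.9 grasp [ 556.  -381.8]
  option 0 rotvec [-0.012  0.004  3.131] mag 3.131
  option 180 rotvec [ 0.003  0.008 -0.01 ] mag 0.013
t 19.65 pos [ 0.5747 -0.2623  0.0062] jawyaw -104.72 dmm [-1.7  0.8 -4.2] rows>= 0.09181389029529102 F [ 0.9 -0.3  1. ] w 46.9 q6 1.32
```

Good. Lower to ~2 mm and close.

Call:
{"name": "servo_tool", "arguments": {
  "motion": [
    [[0.45, -1, 0, -4, 0, 0.004, 0], [0.7, 0, 0, 0, 0, 0, 0], [0.9, 0, 0, 0, 0, 0, 0], [0.9, 0, 0, 0, 0, 0, 0], [0.9, 0, 0, 0, 0, 0, 0]]
  ]
}}

```text
clock: 20.15
tool_pos: [0.5745, -0.2628, 0.0037]
tool_rot: [-0.432, 0.431, -0.558, 0.562]
wrist_force: [0.8, 0.4, -0.4]
gripper_width: 0.235
```

```bash
python3 - <<'E'
from wt import *
from g import goto
tags("w21");goto(.573,-.2615,.12,74.7)
E
```

```text
px [321. 179.] ring [ 574.7 -262.3] holeR 7.2 yaw 165.0 len 89.0 w 42.4 grasp [ 642.3 -280.4]
px [321. 179.] ring [ 584.6 -265.1] holeR 7.3 yaw 165.2 len 78.8 w 42.4 grasp [ 652.2 -283. ]
px [321. 179.] ring [ 640.2 -279.8] holeR 18.0 yaw -14.9 len 91.0 w 21.8 grasp [ 572.5 -261.7]
px [593. 146.] ring [ 557.9 -384.7] holeR 7.3 yaw -176.6 len 89.8 w 40.0 grasp [ 627.8 -380.6]
px [593. 146.] ring [ 568.3 -384.9] holeR 7.3 yaw -175.5 len 79.4 w 40.1 grasp [ 638.1 -379.4]
px [593. 146.] ring [ 626.1 -383.5] holeR 17.6 yaw -1.5 len 91.1 w 26.0 grasp [ 556.1 -381.7]
  option 0 rotvec [-0.009  0.006  3.132] mag 3.132
  option 180 rotvec [ 0.004  0.005 -0.01 ] mag 0.012
t 20.2 pos [ 0.5745 -0.2627  0.0036] jawyaw -104.73 dmm [ -1.5   1.2 116.4] rows>= 2.32764165444015 F [ 0.4 -0.2 -0.4] w 19.4 q6 1.33
```

View pics/w21.png

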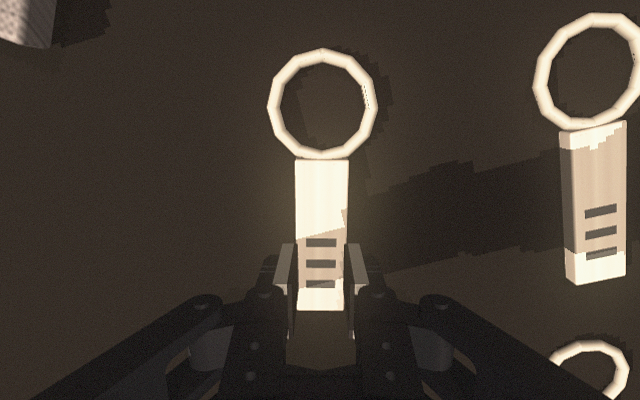

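Call:
{"name": "servo_tool", "arguments": {
  "motion": [
    [[0.9, 0, 0, 20, 0, 0, 0], [0.9, 0, 0, 45, 0, 0, 0.02], [0.9, 0, 15, 45, 0, 0, 0.02], [0.9, -3, 40, 0, 0, 0, 0.02], [0.9, -3, 45, 0, 0, 0, 0.02]]
  ]
}}

```text
clock: 20.7
tool_pos: [0.5673, -0.1639, 0.1164]
tool_rot: [-0.454, 0.452, -0.541, 0.545]
wrist_force: [1.5, 0.1, -0.6]
gripper_width: 0.236
```

Call:
{"name": "servo_tool", "arguments": {
  "motion": [
    [[0.9, -4, 45, 0, 0, 0, 0], [0.9, -4, 45, 0, 0, 0, 0], [0.9, -4, 45, 0, 0, 0, 0], [0.9, -4, 40, 0, 0, 0, 0], [0.9, -2, 30, 0, 0, 0, 0]]
  ]
}}

```text
clock: 21.2
tool_pos: [0.5475, 0.0497, 0.1179]
tool_rot: [-0.454, 0.452, -0.54, 0.546]
wrist_force: [0.7, -0.3, -1.5]
gripper_width: 0.233
```

```bash
python3 - <<'E'
from wt import *
from g import goto
tags("w22");goto(.548,.088,.104,79.8)
E
```

```text
px [321. 235.] ring [473.1  65.6] holeR 15.1 yaw 167.8 len 104.9 w 40.9 grasp [541.5  50.8]
px [321. 235.] ring [488.2  60.7] holeR 13.9 yaw 169.6 len 89.1 w 39.4 grasp [557.1  48.1]
px [321. 235.] ring [508.5  57. ] holeR 13.6 yaw 169.9 len 69.0 w 40.0 grasp [577.5  44.8]
px [319. 101.] ring [610.4  38.5] holeR 32.7 yaw 170.2 len 45.2 w 76.3 grasp [679.4  26.7]
  option 0 rotvec [ 0.012 -0.004 -3.141] mag 3.141
  option 180 rotvec [0.003 0.008 0.001] mag 0.008
t 21.25 pos [0.5472 0.0529 0.1178] jawyaw -100.24 dmm [  0.8  35.1 -13.8] rows>= 0.7541179114335279 F [-1.3  4.  -0.5] w 19.9 q6 1.76
```

View pics/w22.png

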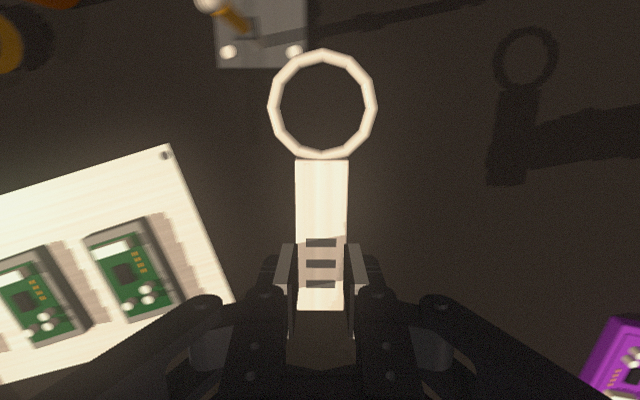

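Call:
{"name": "servo_tool", "arguments": {
  "motion": [
    [[0.9, 0, 22, -8, 0, 0.004, 0], [0.9, 0, 12, -5, 0, 0.004, 0], [0.9, 0, 0, 0, 0, 0, 0]]
  ]
}}

```text
clock: 21.55
tool_pos: [0.5469, 0.0898, 0.1047]
tool_rot: [-0.454, 0.455, -0.541, 0.543]
wrist_force: [-0.3, -0.3, -1.0]
gripper_width: 0.24
```

```bash
cat > hk.py <<'E'
from g import *
LEG=np.array([.6595,.068]);YAW=-10.2;e=np.array([np.cos(np.deg2rad(YAW)),np.sin(np.deg2rad(YAW))]);n=np.array([-e[1],e[0]])
def hk(L=67.9,off=0.,lat=0.):
    """L: tcp->ring along jaw normal; off: tag yaw minus tool forward yaw (deg); lat: mm"""
    s,p,r=cur();X=r.as_matrix()[:,0];f=np.cross(X,[0,0,1.]);f=f if f[0]>0 else -f;a=np.arctan2(f[1],f[0])
    F=np.array([np.cos(a),np.sin(a)]);ring=p[:2]*1000+L*F+lat*np.array([-F[1],F[0]])
    d=ring-LEG*1000
    print("t",round(s["clock"],2),"tcp",(p*1000).round(1),"fwdyaw",np.rad2deg(a).round(2),"tilt z of fwd mm/ring",(r.apply([0,0,0])[2]),"| ring rel leg: along",round(d@e,1),"lat",round(d@n,1),"F",np.round(s["wrist_force"],1),"F.e",round(np.array(s["wrist_force"])[:2]@e,1),"w",round(s["gripper_width"],3),"toolZ axes",r.as_matrix()[2].round(3))
E
python3 - <<'E'
from hk import *
hk()
goto(.548,.088,.104,79.8)
I,D=snapshot("scene");cv2.imwrite("pics/s3.png",cv2.resize(I[120:270,310:460],None,fx=4,fy=4,interpolation=cv2.INTER_CUBIC))
I,D=snapshot("wrist");cv2.imwrite("pics/w23.png",I)
E
```

```text
t 21.55 tcp [546.9  89.8 104.7] fwdyaw -10.06 tilt z of fwd mm/ring 0.0 | ring rel leg: along -46.8 lat 1.7 F [-0.3 -0.3 -1. ] F.e -0.3 w 0.24 toolZ axes [ 0.003 -1.     0.001]
  option 0 rotvec [-0.     0.004  3.139] mag 3.139
  option 180 rotvec [ 0.003  0.    -0.003] mag 0.004
t 21.55 pos [0.5469 0.0898 0.1047] jawyaw -100.06 dmm [ 1.1 -1.8 -0.7] rows>= 0.044401020210549466 F [-0.3 -0.3 -1. ] w 20.4 q6 1.83
```

View pics/s3.png

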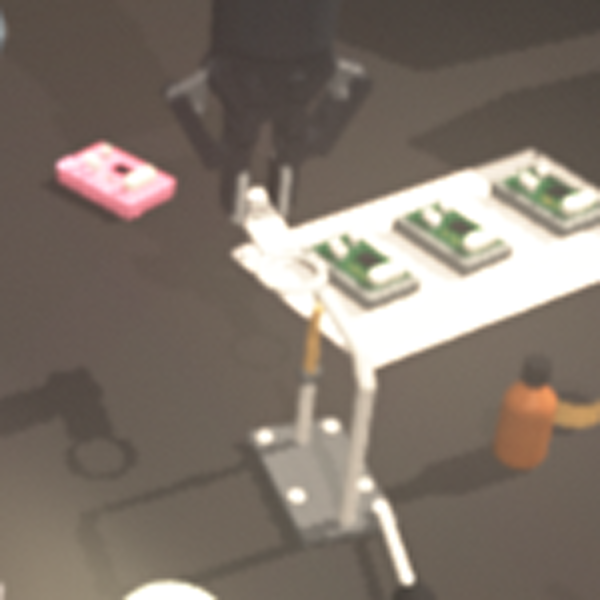

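View pics/w23.png

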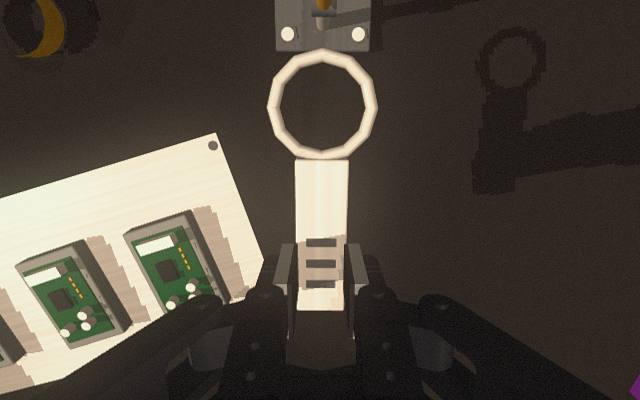

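Call:
{"name": "servo_tool", "arguments": {
  "motion": [
    [[0.9, 12.5, -4, -1, 0, 0, 0], [0.9, 12.8, -2.3, 0, 0, 0, 0], [0.9, 12.8, -2.3, 0, 0, 0, 0], [0.9, 8, -1.4, 0, 0, 0, 0]]
  ]
}}

```text
clock: 22.05
tool_pos: [0.5929, 0.0739, 0.1044]
tool_rot: [-0.451, 0.455, -0.543, 0.543]
wrist_force: [-4.4, 1.1, 0.1]
gripper_width: 0.229
```

```bash
python3 - <<'E'
from hk import *
hk()
I,D=snapshot("scene");cv2.imwrite("pics/s4.png",cv2.resize(I[150:270,330:450],None,fx=5,fy=5,interpolation=cv2.INTER_CUBIC))
E
```

```text
t 22.05 tcp [592.9  73.9 104.4] fwdyaw -10.33 tilt z of fwd mm/ring 0.0 | ring rel leg: along 1.3 lat -6.1 F [-4.4  1.1  0.1] F.e -4.5 w 0.229 toolZ axes [ 0.004 -1.    -0.003]
```

View pics/s4.png

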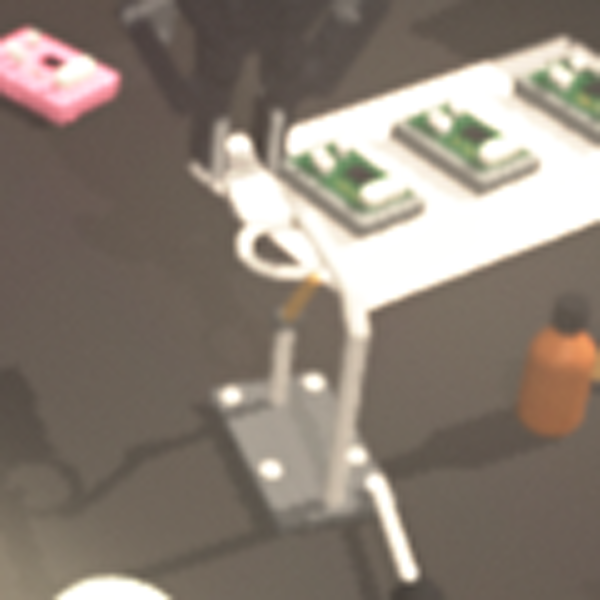

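Call:
{"name": "servo_tool", "arguments": {
  "motion": [
    [[0.9, 5, 3.5, 0, 0, 0, 0], [0.9, 7, 0, 0, 0, 0, 0], [0.9, 0, 0, 0, 0, 0, 0]]
  ]
}}

```text
clock: 22.4
tool_pos: [0.6062, 0.0759, 0.1046]
tool_rot: [-0.451, 0.454, -0.543, 0.544]
wrist_force: [-2.4, 1.2, -0.2]
gripper_width: 0.231
```

```bash
python3 - <<'E'
from hk import *
hk()
I,D=snapshot("scene");cv2.imwrite("pics/s5.png",cv2.resize(I[150:270,330:450],None,fx=5,fy=5,interpolation=cv2.INTER_CUBIC))
E
```

```text
t 22.4 tcp [606.2  75.9 104.6] fwdyaw -10.44 tilt z of fwd mm/ring 0.0 | ring rel leg: along 14.1 lat -2.0 F [-2.4  1.2 -0.2] F.e -2.6 w 0.231 toolZ axes [ 0.004 -1.    -0.002]
```

View pics/s5.png

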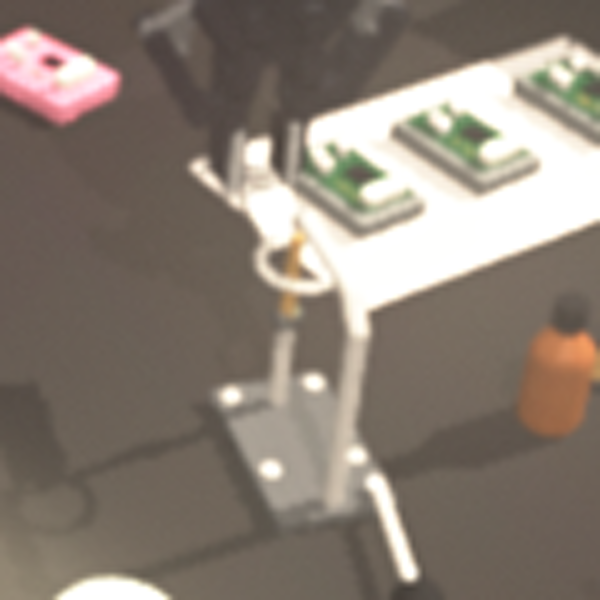

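Call:
{"name": "servo_tool", "arguments": {
  "motion": [
    [[0.9, -6, 2, 0, 0, 0, 0], [0.9, -6, 1.5, 0, 0, 0, 0], [0.9, 0, 0, 0, 0, 0, 0]]
  ]
}}

```text
clock: 22.75
tool_pos: [0.5929, 0.0799, 0.1047]
tool_rot: [-0.451, 0.454, -0.543, 0.544]
wrist_force: [0.9, -0.1, -0.5]
gripper_width: 0.23
```

```bash
python3 - <<'E'
from hk import *
hk()
I,D=snapshot("scene");cv2.imwrite("pics/s6.png",cv2.resize(I[150:270,330:450],None,fx=5,fy=5,interpolation=cv2.INTER_CUBIC))
I,D=snapshot("wrist");cv2.imwrite("pics/w24.png",I)
E
```

```text
t 22.75 tcp [592.9  79.9 104.7] fwdyaw -10.42 tilt z of fwd mm/ring 0.0 | ring rel leg: along 0.2 lat -0.4 F [ 0.9 -0.1 -0.5] F.e 0.9 w 0.23 toolZ axes [ 0.004 -1.    -0.001]
```

View pics/s6.png

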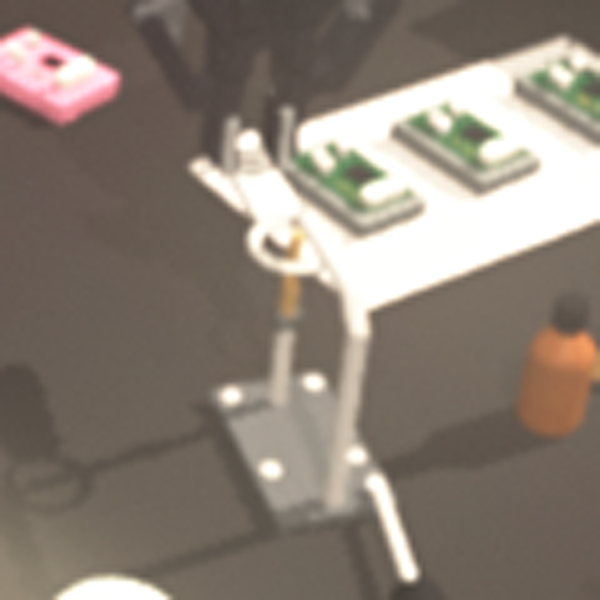

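View pics/w24.png

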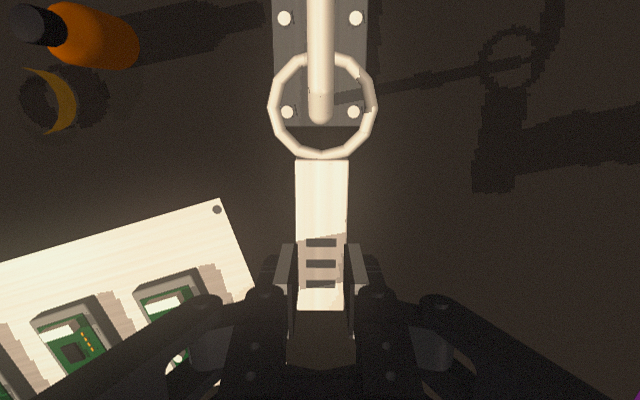

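Call:
{"name": "servo_tool", "arguments": {
  "motion": [
    [[0.9, 0, 0, -15, 0, 0, 0], [0.9, 0, 0, -20, 0, 0, 0], [0.9, 0, 0, -15, 0, 0, 0]]
  ]
}}

```text
clock: 23.15
tool_pos: [0.595, 0.0797, 0.0539]
tool_rot: [-0.453, 0.452, -0.542, 0.545]
wrist_force: [0.2, 0.3, 0.4]
gripper_width: 0.231
```

```bash
python3 - <<'E'
from hk import *
hk()
E
```

```text
t 23.15 tcp [595.   79.7  53.9] fwdyaw -10.42 tilt z of fwd mm/ring 0.0 | ring rel leg: along 2.4 lat -0.1 F [0.2 0.3 0.4] F.e 0.2 w 0.231 toolZ axes [ 0.003 -1.     0.005]
```

Call:
{"name": "servo_tool", "arguments": {
  "motion": [
    [[0.9, -2, 0, -15, 0, 0.004, 0], [0.9, 0, 0, -15, 0, 0, 0], [0.9, 0, 0, -8, 0, 0, 0], [0.9, 0, 0, -2, 0, 0, 0]]
  ]
}}

```text
clock: 23.55
tool_pos: [0.5915, 0.0795, 0.0075]
tool_rot: [-0.451, 0.454, -0.543, 0.543]
wrist_force: [-2.2, -0.3, 5.6]
gripper_width: 0.233
```

```bash
python3 - <<'E'
from hk import *
hk()
I,D=snapshot("scene");cv2.imwrite("pics/s7.png",cv2.resize(I[150:270,330:450],None,fx=5,fy=5,interpolation=cv2.INTER_CUBIC))
E
```

```text
t 23.55 tcp [591.5  79.5   7.5] fwdyaw -10.42 tilt z of fwd mm/ring 0.0 | ring rel leg: along -1.0 lat -1.0 F [-2.2 -0.3  5.6] F.e -2.1 w 0.233 toolZ axes [ 0.004 -1.    -0.003]
```

View pics/s7.png

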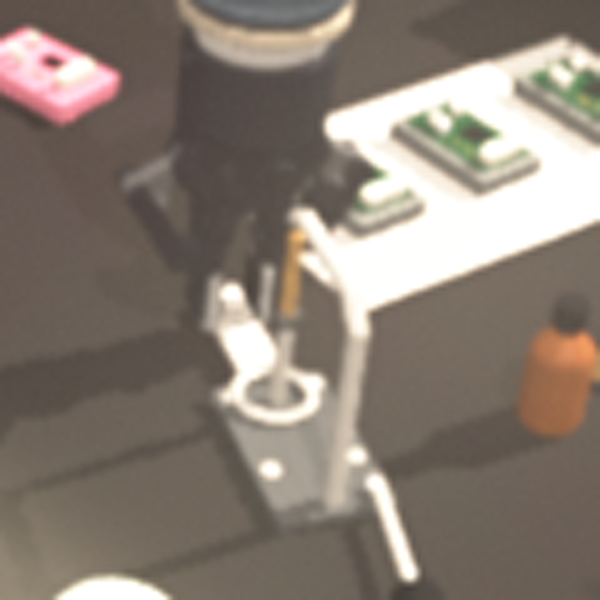

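Call:
{"name": "servo_tool", "arguments": {
  "motion": [
    [[0.7, 0, 0, 0, 0, 0, 0], [0.5, 0, 0, 0, 0, 0, 0], [0.5, 0, 0, 5, 0, 0, 0], [0.5, -5, 0, 30, 0, 0, 0], [0.5, -10, 0, 40, 0, 0, 0]]
  ]
}}

```text
clock: 24.1
tool_pos: [0.5752, 0.0793, 0.0824]
tool_rot: [0.449, -0.456, 0.544, -0.542]
wrist_force: [0.2, 0.5, 1.1]
gripper_width: 0.497
```

Call:
{"name": "servo_tool", "arguments": {
  "motion": [
    [[0.4, -5, -20, 40, 0, 0, 0], [0.3, 0, -45, 20, 0, 0, 0.02], [0, 0, -48, 0, 0, 0, 0.03], [0, 0, -48, 0, 0, 0, 0.03], [0, 0, -48, 0, 0, 0, 0.03]]
  ]
}}

```text
clock: 24.6
tool_pos: [0.5714, -0.1314, 0.1555]
tool_rot: [-0.485, 0.485, -0.512, 0.518]
wrist_force: [1.4, 0.1, -0.8]
gripper_width: 0.997
```

```bash
python3 - <<'E'
from m import *
from g import goto
goto(.556,-.381,.15,88.3)
T,D=snapshot("top");cv2.imwrite("pics/t3.png",cv2.resize(T[130:290,150:430],None,fx=2.8,fy=2.8))
c=cam("top");[print(r) for r in pallets(T,c)]
I,D=snapshot("scene");cv2.imwrite("pics/s8.png",cv2.resize(I[150:270,330:450],None,fx=5,fy=5,interpolation=cv2.INTER_CUBIC))
E
```

```text
option 0 rotvec [ 0.01  -0.009 -3.111] mag 3.111
  option 180 rotvec [0.006 0.006 0.03 ] mag 0.031
t 24.6 pos [ 0.5714 -0.1314  0.1555] jawyaw -93.43 dmm [ -15.4 -249.6   -5.5] rows>= 5.002728746190616 F [ 1.4  0.1 -0.8] w 84.7 q6 1.33
(array([ 902.67822266, -178.74368286]), 56.405616760253906, 37.908870697021484, -0.43341064453125)
(array([508.6234436 , 206.09194946]), 55.79522705078125, 34.639503479003906, 8.029715538024902)
(array([498.98403931, 292.00259399]), 54.478363037109375, 34.25615692138672, 10.6609468460083)
(array([486.57434082, 390.28787231]), 54.68254470825195, 35.79442596435547, 7.149487495422363)
```

View pics/t3.png

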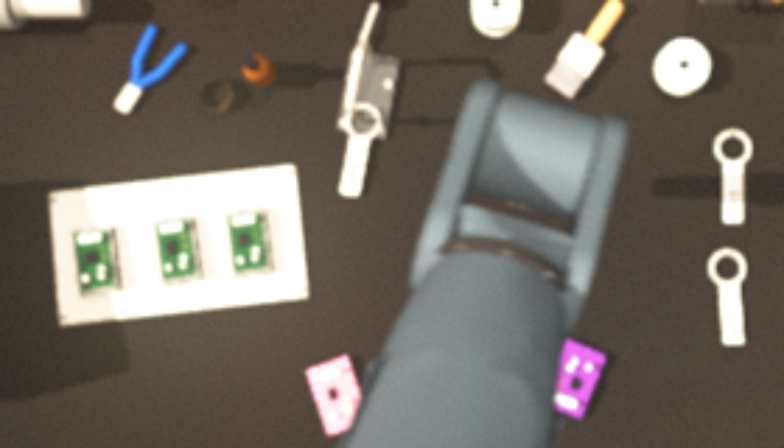

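View pics/s8.png

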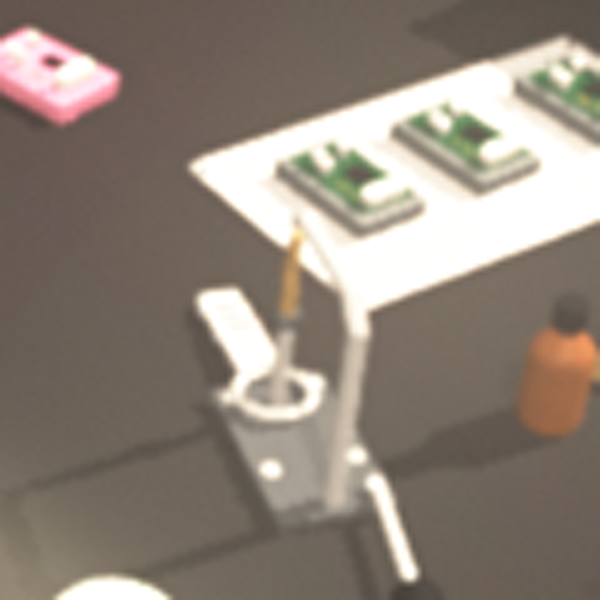

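Call:
{"name": "servo_tool", "arguments": {
  "motion": [
    [[0, -3, -48, 0, 0, 0, 0.01], [0, -3, -48, 0, 0, 0, 0.01], [0, -3, -48, -10, 0, 0, 0.01], [0.3, -3, -48, -30, 0, 0, 0], [0.4, -3, -40, -30, 0, 0, 0]]
  ]
}}

```text
clock: 25.2
tool_pos: [0.5589, -0.3617, 0.0956]
tool_rot: [-0.494, 0.491, -0.5, 0.515]
wrist_force: [1.2, -0.1, 0.0]
gripper_width: 0.693
```

Call:
{"name": "servo_tool", "arguments": {
  "motion": [
    [[0.45, 0, -10, -35, 0.003, 0.003, 0], [0.45, 0, 0, -20, 0, 0, 0], [0.45, 0, 0, 0, 0, 0, 0]]
  ]
}}

```text
clock: 25.5
tool_pos: [0.5566, -0.3761, 0.0367]
tool_rot: [-0.492, 0.49, -0.504, 0.514]
wrist_force: [0.8, 0.3, -0.6]
gripper_width: 0.549
```

```bash
python3 - <<'E'
from wt import *
from g import goto
tags("w25");goto(.556,-.3815,.003,88.3)
E
```

```text
px [331. 164.] ring [ 626.2 -383.3] holeR 17.0 yaw -1.2 len 91.4 w 22.8 grasp [ 556.2 -381.8]
  option 0 rotvec [ 0.022 -0.014 -3.136] mag 3.136
  option 180 rotvec [0.009 0.014 0.005] mag 0.018
t 25.55 pos [ 0.5573 -0.3763  0.0382] jawyaw -92.02 dmm [ -1.3  -5.2 -35.2] rows>= 0.7127735955752734 F [ 0.1 -0.6  0.1] w 46.7 q6 0.94
```

View pics/w25.png

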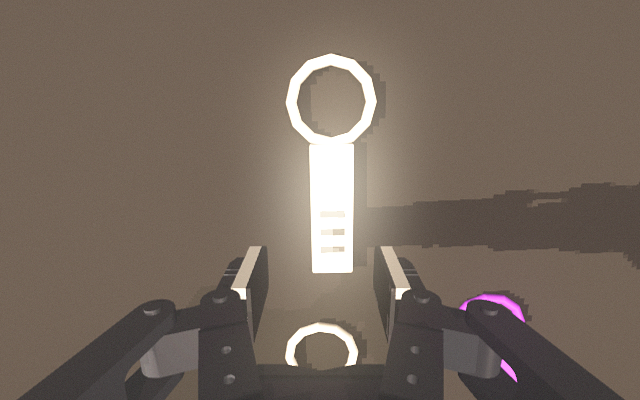

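Call:
{"name": "servo_tool", "arguments": {
  "motion": [
    [[0.45, -1, -5, -18, 0.004, 0.007, 0.01], [0.45, 0, 0, -15, 0.004, 0.006, 0], [0.45, 0, 0, -2, 0, 0, 0], [0.45, 0, 0, 0, 0, 0, 0]]
  ]
}}

```text
clock: 25.95
tool_pos: [0.5597, -0.3809, 0.0085]
tool_rot: [-0.495, 0.494, -0.503, 0.509]
wrist_force: [1.2, 0.3, 0.3]
gripper_width: 0.55
```

```bash
python3 - <<'E'
from wt import *
from g import goto
tags("w26");goto(.556,-.3818,.003,88.6)
E
```

```text
px [324. 181.] ring [ 626.1 -383.2] holeR 17.0 yaw -1.1 len 91.4 w 22.6 grasp [ 556.1 -381.9]
  option 0 rotvec [-0.011  0.008  3.14 ] mag 3.14
  option 180 rotvec [ 0.005  0.007 -0.001] mag 0.009
t 26.0 pos [ 0.5597 -0.3809  0.0087] jawyaw -91.32 dmm [-3.7 -0.9 -5.7] rows>= 0.1367633275732222 F [-0.3  0.5  0.4] w 46.9 q6 0.93
```

Call:
{"name": "servo_tool", "arguments": {
  "motion": [
    [[0.45, -4, -1, -5, 0.004, 0.006, 0], [0.6, 0, 0, 0, 0, 0, 0], [0.9, 0, 0, 0, 0, 0, 0], [0.9, 0, 0, 0, 0, 0, 0], [0.9, 0, 0, 0, 0, 0, 0]]
  ]
}}

```text
clock: 26.5
tool_pos: [0.5564, -0.3822, 0.006]
tool_rot: [-0.494, 0.494, -0.504, 0.507]
wrist_force: [-0.0, 0.0, -0.3]
gripper_width: 0.225
```

```bash
python3 - <<'E'
from wt import *
from g import goto
tags("w27");goto(.55,-.38,.003,88.6)
E
```

```text
px [320. 175.] ring [ 626.3 -383.4] holeR 17.0 yaw -1.4 len 91.4 w 22.6 grasp [ 556.3 -381.7]
  option 0 rotvec [-0.005  0.005  3.14 ] mag 3.14
  option 180 rotvec [ 0.003  0.003 -0.002] mag 0.004
t 26.55 pos [ 0.5564 -0.3822  0.0059] jawyaw -91.31 dmm [-6.4  2.2 -2.9] rows>= 0.14786738041094238 F [ 0.2 -0.1 -0.3] w 19.3 q6 0.92
```

View pics/w27.png

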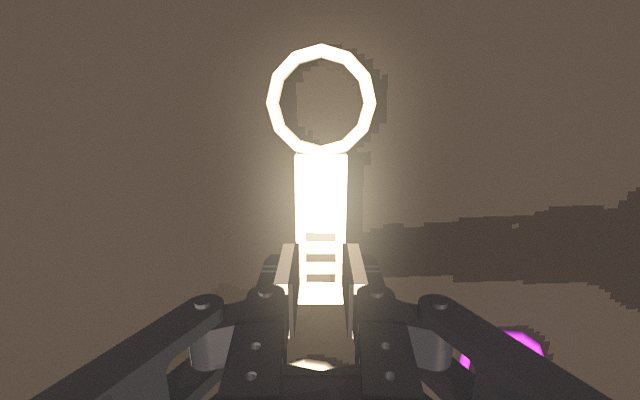

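Call:
{"name": "servo_tool", "arguments": {
  "motion": [
    [[0.6, 0, 0, 0, 0, 0, 0], [0.6, 0, 0, -4, 0, 0.004, 0], [0.9, 0, 0, 0, 0, 0, 0], [0.9, 0, 0, 0, 0, 0, 0], [0.9, 0, 0, 0, 0, 0, 0]]
  ]
}}

```text
clock: 27.05
tool_pos: [0.5565, -0.3823, 0.0018]
tool_rot: [-0.493, 0.495, -0.505, 0.506]
wrist_force: [-0.3, 0.2, 1.2]
gripper_width: 0.238
```

```bash
python3 - <<'E'
from hk import *
hk(70)
E
```

```text
t 27.05 tcp [ 556.5 -382.3    1.8] fwdyaw -1.31 tilt z of fwd mm/ring 0.0 | ring rel leg: along 47.5 lat -450.6 F [-0.3  0.2  1.2] F.e -0.3 w 0.238 toolZ axes [ 0.003 -1.    -0.001]
```

Call:
{"name": "servo_tool", "arguments": {
  "motion": [
    [[0.9, 0, 0, 20, 0, 0, 0], [0.9, 0, 0, 45, 0, 0, -0.02], [0.9, 0, 20, 45, 0, 0, -0.03], [0.9, 0, 45, 0, 0, 0, -0.03], [0.9, 0, 48, 0, 0, 0, -0.03]]
  ]
}}

```text
clock: 27.55
tool_pos: [0.5548, -0.2703, 0.1138]
tool_rot: [-0.462, 0.464, -0.534, 0.534]
wrist_force: [0.7, 1.0, -0.6]
gripper_width: 0.237
```

Call:
{"name": "servo_tool", "arguments": {
  "motion": [
    [[0.9, 0, 48, 0, 0, 0, -0.02], [0.9, 0, 48, 0, 0, 0, -0.02], [0.9, 0, 48, 0, 0, 0, 0], [0.9, 0, 48, 0, 0, 0, 0], [0.9, 0, 48, 0, 0, 0, 0]]
  ]
}}

```text
clock: 28.05
tool_pos: [0.5536, -0.0219, 0.1152]
tool_rot: [-0.451, 0.451, -0.544, 0.546]
wrist_force: [1.4, -0.6, -0.0]
gripper_width: 0.241
```

```bash
python3 - <<'E'
from hk import *
hk(70);goto(.5463,.0884,.103,79.8)
E
```

```text
t 28.05 tcp [553.6 -21.9 115.2] fwdyaw -10.78 tilt z of fwd mm/ring 0.0 | ring rel leg: along -18.3 lat -108.0 F [ 1.4 -0.6 -0. ] F.e 1.4 w 0.241 toolZ axes [ 0.002 -1.     0.002]
  option 0 rotvec [ 3.000e-03 -4.000e-03 -3.132e+00] mag 3.132
  option 180 rotvec [0.002 0.002 0.01 ] mag 0.011
t 28.05 pos [ 0.5536 -0.0219  0.1152] jawyaw -100.78 dmm [ -7.3 110.3 -12.2] rows>= 2.224653135079042 F [ 1.4 -0.6 -0. ] w 20.5 q6 1.64
```

Call:
{"name": "servo_tool", "arguments": {
  "motion": [
    [[0.9, -4, 42, 0, 0, 0, 0.01], [0.9, -2, 35, -5, 0, 0, 0], [0.9, -1, 22, -7, 0, 0, 0], [0.9, 0, 3, 0, 0, 0, 0], [0.9, 0, 0, 0, 0, 0, 0]]
  ]
}}

```text
clock: 28.55
tool_pos: [0.545, 0.0896, 0.1033]
tool_rot: [-0.456, 0.455, -0.54, 0.542]
wrist_force: [0.1, -0.4, -0.6]
gripper_width: 0.233
```

```bash
python3 - <<'E'
from hk import *
hk(70);goto(.5463,.0884,.103,79.8)
I,D=snapshot("wrist");cv2.imwrite("pics/w28.png",I)
E
```

```text
t 28.55 tcp [545.   89.6 103.3] fwdyaw -9.79 tilt z of fwd mm/ring 0.0 | ring rel leg: along -46.5 lat 1.5 F [ 0.1 -0.4 -0.6] F.e 0.1 w 0.233 toolZ axes [ 0.001 -1.     0.003]
  option 0 rotvec [-5.000e-03  3.000e-03  3.134e+00] mag 3.134
  option 180 rotvec [ 0.002  0.003 -0.007] mag 0.008
t 28.55 pos [0.545  0.0896 0.1033] jawyaw -99.79 dmm [ 1.3 -1.2 -0.3] rows>= 0.03524474243652333 F [ 0.1 -0.4 -0.6] w 19.8 q6 1.82
```

View pics/w28.png

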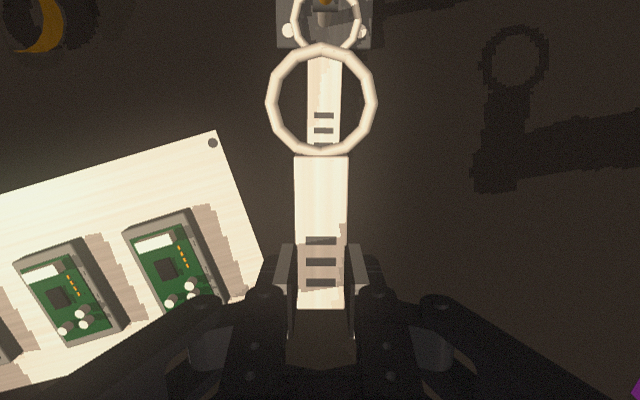

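Call:
{"name": "servo_tool", "arguments": {
  "motion": [
    [[0.9, 12.5, -2.5, -1.5, 0, 0, 0], [0.9, 12.8, -1.5, 0, 0, 0, 0], [0.9, 12.8, -1.5, 0, 0, 0, 0], [0.9, 8, -1, 0, 0, 0, 0]]
  ]
}}

```text
clock: 29.0
tool_pos: [0.5909, 0.0775, 0.1019]
tool_rot: [-0.453, 0.455, -0.542, 0.542]
wrist_force: [-3.6, 0.5, -0.7]
gripper_width: 0.236
```

```bash
python3 - <<'E'
from hk import *
hk(70)
E
```

```text
t 29.0 tcp [590.9  77.5 101.9] fwdyaw -10.1 tilt z of fwd mm/ring 0.0 | ring rel leg: along 0.8 lat -2.7 F [-3.6  0.5 -0.7] F.e -3.6 w 0.236 toolZ axes [ 0.003 -1.    -0.001]
```

Call:
{"name": "servo_tool", "arguments": {
  "motion": [
    [[0.9, 5, 1.5, 0, 0, 0, 0], [0.9, 7, 0, 0, 0, 0, 0], [0.9, 0, 0, 0, 0, 0, 0]]
  ]
}}

```text
clock: 29.3
tool_pos: [0.6042, 0.0769, 0.1021]
tool_rot: [-0.452, 0.454, -0.542, 0.543]
wrist_force: [-2.9, 1.2, -1.3]
gripper_width: 0.232
```

```bash
python3 - <<'E'
from hk import *
hk(70)
I,D=snapshot("scene");cv2.imwrite("pics/s9.png",cv2.resize(I[150:270,330:450],None,fx=5,fy=5,interpolation=cv2.INTER_CUBIC))
E
```

```text
t 29.3 tcp [604.2  76.9 102.1] fwdyaw -10.25 tilt z of fwd mm/ring 0.0 | ring rel leg: along 14.0 lat -1.1 F [-2.9  1.2 -1.3] F.e -3.0 w 0.232 toolZ axes [ 0.003 -1.    -0.001]
```

View pics/s9.png

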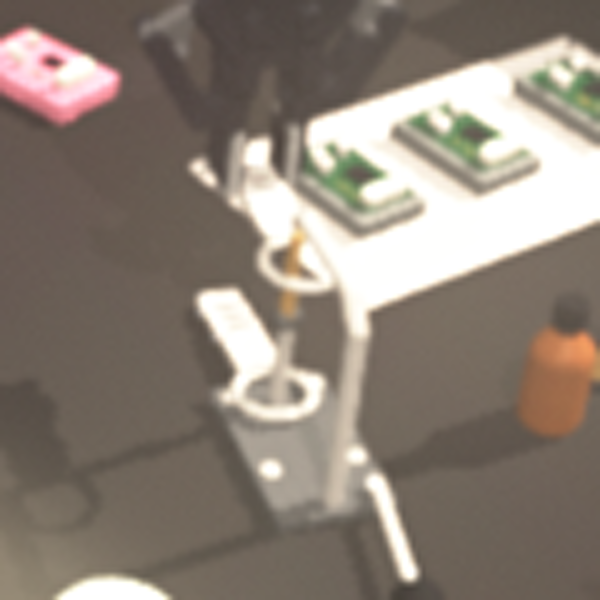

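Call:
{"name": "servo_tool", "arguments": {
  "motion": [
    [[0.9, -6, 2, 0, 0, 0, 0], [0.9, -6, 1, 0, 0, 0, 0], [0.9, 0, 0, 0, 0, 0, 0], [0.9, -1, 0, -15, 0, 0, 0], [0.9, -1, 0, -20, 0, 0.003, 0]]
  ]
}}

```text
clock: 29.85
tool_pos: [0.5901, 0.0809, 0.0695]
tool_rot: [-0.454, 0.453, -0.541, 0.544]
wrist_force: [-0.4, -0.1, 0.3]
gripper_width: 0.237
```

```bash
python3 - <<'E'
from hk import *
hk(70)
E
```

```text
t 29.85 tcp [590.1  80.9  69.5] fwdyaw -10.18 tilt z of fwd mm/ring 0.0 | ring rel leg: along -0.6 lat 0.4 F [-0.4 -0.1  0.3] F.e -0.4 w 0.237 toolZ axes [ 0.002 -1.     0.003]
```

Call:
{"name": "servo_tool", "arguments": {
  "motion": [
    [[0.9, 0, 0, -15, 0, 0, 0], [0.9, 0, 0, -18, 0, 0, 0], [0.9, 0, 0, -10, 0, 0, 0], [0.9, 0, 0, -5, 0, 0, 0]]
  ]
}}

```text
clock: 30.25
tool_pos: [0.5894, 0.0811, 0.0183]
tool_rot: [-0.454, 0.454, -0.541, 0.543]
wrist_force: [0.3, 0.0, 0.1]
gripper_width: 0.236
```

```bash
python3 - <<'E'
from hk import *
hk(70)
I,D=snapshot("scene");cv2.imwrite("pics/s10.png",cv2.resize(I[150:270,330:450],None,fx=5,fy=5,interpolation=cv2.INTER_CUBIC))
E
```

```text
t 30.25 tcp [589.4  81.1  18.3] fwdyaw -10.15 tilt z of fwd mm/ring 0.0 | ring rel leg: along -1.3 lat 0.6 F [0.3 0.  0.1] F.e 0.3 w 0.236 toolZ axes [ 0.002 -1.     0.003]
```

View pics/s10.png

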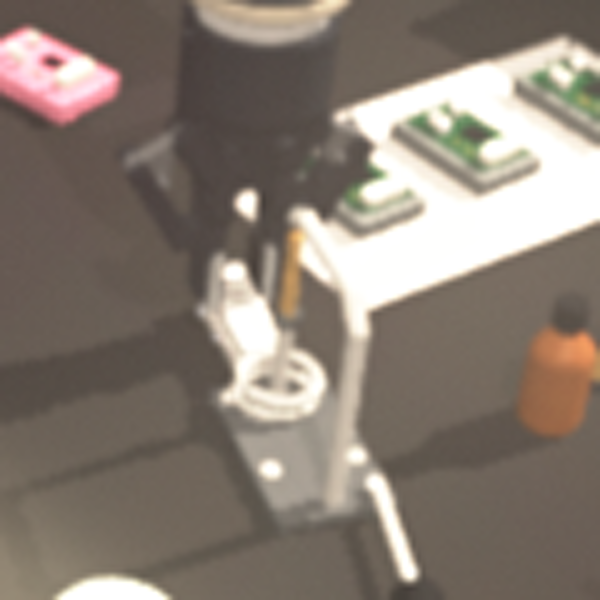

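Lower gently until contact, release, retreat.

Call:
{"name": "servo_tool", "arguments": {
  "motion": [
    [[0.9, 0, 0, -2, 0, 0, 0], [0.7, 0, 0, 0, 0, 0, 0], [0.5, 0, 0, 0, 0, 0, 0], [0.5, 0, 0, 5, 0, 0, 0], [0.5, -5, 0, 30, 0, 0, 0]]
  ]
}}

```text
clock: 30.8
tool_pos: [0.5837, 0.081, 0.0507]
tool_rot: [-0.453, 0.455, -0.542, 0.543]
wrist_force: [-0.0, 0.4, 1.0]
gripper_width: 0.5
```

Call:
{"name": "servo_tool", "arguments": {
  "motion": [
    [[0.5, -10, 0, 40, 0, 0, 0], [0.4, -15, -25, 40, 0, 0, 0.02], [0.3, -20, -40, 10, 0, 0, 0.02], [0, -20, -45, 0, 0, 0, 0.03], [0, -20, -45, 0, 0, 0, 0.03]]
  ]
}}

```text
clock: 31.3
tool_pos: [0.4995, -0.0743, 0.1517]
tool_rot: [-0.486, 0.481, -0.512, 0.52]
wrist_force: [0.1, -0.3, -0.5]
gripper_width: 0.992
```

```bash
python3 - <<'E'
from m import *
from g import goto
goto(.4105,-.374,.1,95)
I,D=snapshot("scene");cv2.imwrite("pics/s11.png",cv2.resize(I[150:270,330:450],None,fx=5,fy=5,interpolation=cv2.INTER_CUBIC))
E
```

```text
option 0 rotvec [ 0.02  -0.004 -2.988] mag 2.988
  option 180 rotvec [0.002 0.013 0.154] mag 0.154
t 31.3 pos [ 0.4995 -0.0743  0.1517] jawyaw -93.81 dmm [ -89.  -299.7  -51.7] rows>= 6.338374530759443 F [ 0.1 -0.3 -0.5] w 84.3 q6 1.4
```

View pics/s11.png

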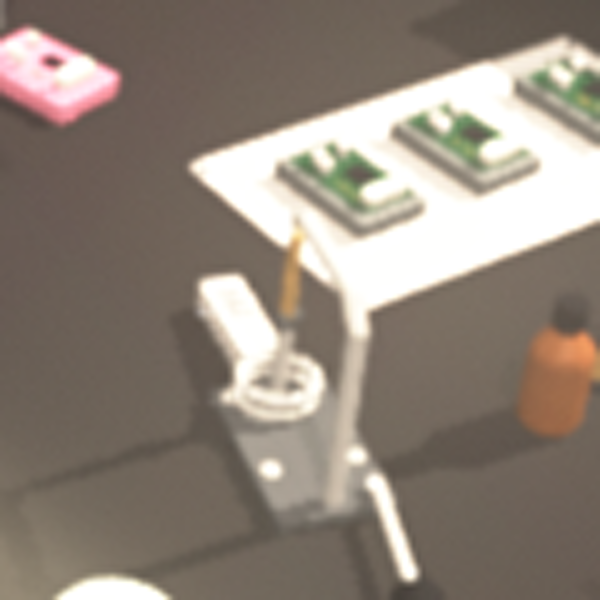

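Call:
{"name": "servo_tool", "arguments": {
  "motion": [
    [[0, -14, -48, 0, 0, 0.003, 0.03], [0, -14, -48, 0, 0, 0.003, 0.03], [0, -14, -48, 0, 0, 0.003, 0.03], [0.2, -14, -48, -10, 0, 0, 0.03], [0.4, -14, -45, -20, 0, 0, 0.02]]
  ]
}}

```text
clock: 31.85
tool_pos: [0.4297, -0.3115, 0.1292]
tool_rot: [0.52, -0.519, 0.474, -0.485]
wrist_force: [1.4, 0.1, -0.1]
gripper_width: 0.692
```

Call:
{"name": "servo_tool", "arguments": {
  "motion": [
    [[0.45, -14, -40, -30, 0, 0, 0], [0.45, -4, -20, -30, 0, 0, 0], [0.45, 0, 0, 0, 0, 0, 0]]
  ]
}}

```text
clock: 32.15
tool_pos: [0.4097, -0.3762, 0.0699]
tool_rot: [0.519, -0.518, 0.474, -0.488]
wrist_force: [-0.7, -0.1, 0.5]
gripper_width: 0.549
```

```bash
python3 - <<'E'
from wt import *
from g import goto
tags("w29");goto(.4105,-.379,.003,95)
E
```

```text
px [323. 154.] ring [ 480.1 -373.6] holeR 17.1 yaw 3.4 len 91.4 w 22.7 grasp [ 410.2 -377.7]
  option 0 rotvec [ 0.027 -0.022 -3.131] mag 3.131
  option 180 rotvec [0.014 0.017 0.011] mag 0.024
t 32.2 pos [ 0.4107 -0.3758  0.0717] jawyaw -85.63 dmm [ -0.2  -3.2 -68.7] rows>= 1.3762280506931581 F [ 0.3  0.3 -0. ] w 46.6 q6 0.67
```

View pics/w29.png

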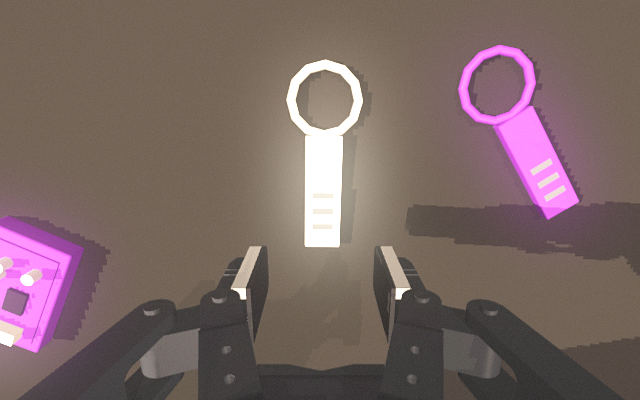

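Call:
{"name": "servo_tool", "arguments": {
  "motion": [
    [[0.45, -2, -2, -28, 0.007, 0.008, -0.01], [0.45, -1, 0, -25, 0.006, 0.008, -0.01], [0.45, 0, 0, -10, 0, 0, 0], [0.45, 0, 0, 0, 0, 0, 0]]
  ]
}}

```text
clock: 32.6
tool_pos: [0.4116, -0.377, 0.0138]
tool_rot: [-0.514, 0.515, -0.482, 0.488]
wrist_force: [-0.2, 0.5, -0.1]
gripper_width: 0.55
```

```bash
python3 - <<'E'
from wt import *
from g import goto
tags("w30");goto(.4102,-.3777,.002,93.4)
E
```

```text
px [323. 174.] ring [ 480.2 -373.5] holeR 17.1 yaw 3.5 len 91.5 w 22.6 grasp [ 410.3 -377.8]
  option 0 rotvec [ 0.011 -0.012 -3.141] mag 3.141
  option 180 rotvec [0.007 0.007 0.001] mag 0.01
t 32.65 pos [ 0.4119 -0.3773  0.0145] jawyaw -86.64 dmm [ -1.7  -0.4 -12.5] rows>= 0.2514333069061026 F [ 0.3 -0.3  1.1] w 46.8 q6 0.69
```

Call:
{"name": "servo_tool", "arguments": {
  "motion": [
    [[0.45, -2, 0, -7, 0.004, 0.004, 0], [0.45, 0, 0, -5, 0.002, 0.003, 0], [0.6, 0, 0, 0, 0, 0, 0]]
  ]
}}

```text
clock: 32.95
tool_pos: [0.4114, -0.3777, 0.005]
tool_rot: [-0.514, 0.515, -0.483, 0.487]
wrist_force: [-0.7, -0.8, -0.4]
gripper_width: 0.406
```

```bash
python3 - <<'E'
from g import *
goto(.4102,-.3777,.002,93.4)
E
```

```text
option 0 rotvec [-0.004  0.007  3.141] mag 3.141
  option 180 rotvec [ 0.004  0.003 -0.001] mag 0.005
t 32.95 pos [ 0.4114 -0.3777  0.005 ] jawyaw -86.55 dmm [-1.2  0.  -3. ] rows>= 0.06470121099378255 F [-0.7 -0.8 -0.4] w 34.5 q6 0.69
```

Call:
{"name": "servo_tool", "arguments": {
  "motion": [
    [[0.6, 0, 0, -3, 0, 0.003, 0], [0.9, 0, 0, 0, 0, 0, 0], [0.9, 0, 0, 0, 0, 0, 0], [0.9, 0, 0, 0, 0, 0, 0]]
  ]
}}

```text
clock: 33.35
tool_pos: [0.4117, -0.3781, 0.0025]
tool_rot: [-0.513, 0.516, -0.483, 0.486]
wrist_force: [-0.4, -0.8, -1.1]
gripper_width: 0.237
```

```bash
python3 - <<'E'
from wt import *
from g import *
tags("w31");goto(.5463,.0884,.12,79.8)
E
```

```text
px [320. 179.] ring [ 480.3 -373.5] holeR 17.2 yaw 3.4 len 91.2 w 22.4 grasp [ 410.4 -377.7]
  option 0 rotvec [1.000e-03 8.000e-03 2.903e+00] mag 2.903
  option 180 rotvec [ 0.005 -0.    -0.238] mag 0.238
t 33.4 pos [ 0.4117 -0.3781  0.0025] jawyaw -86.56 dmm [134.6 466.5 117.5] rows>= 9.990134600901131 F [ 0.1 -0.3  0.4] w 20.0 q6 0.69
```

Call:
{"name": "servo_tool", "arguments": {
  "motion": [
    [[0.9, 0, 0, 20, 0, 0, 0], [0.9, 0, 0, 45, 0, 0, -0.02], [0.9, 8, 25, 40, 0, 0, -0.03], [0.9, 14, 45, 5, 0, 0, -0.03], [0.9, 14, 47, 0, 0, 0, -0.03]]
  ]
}}

```text
clock: 33.9
tool_pos: [0.4468, -0.2616, 0.1158]
tool_rot: [-0.484, 0.485, -0.513, 0.516]
wrist_force: [1.1, 0.1, -0.3]
gripper_width: 0.236
```

Call:
{"name": "servo_tool", "arguments": {
  "motion": [
    [[0.9, 14, 47, 0, 0, 0, -0.03], [0.9, 14, 47, 0, 0, 0, -0.03], [0.9, 14, 47, 0, 0, 0, -0.03], [0.9, 14, 47, 0, 0, 0, -0.02], [0.9, 14, 47, 0, 0, 0, -0.01]]
  ]
}}

```text
clock: 34.4
tool_pos: [0.5173, -0.0207, 0.1175]
tool_rot: [-0.45, 0.451, -0.542, 0.548]
wrist_force: [1.0, -1.5, -0.8]
gripper_width: 0.229
```

```bash
python3 - <<'E'
from hk import *
hk(68.8);goto(.5475,.0882,.103,79.8)
E
```

```text
t 34.4 tcp [517.3 -20.7 117.5] fwdyaw -10.83 tilt z of fwd mm/ring 0.0 | ring rel leg: along -55.4 lat -113.2 F [ 1.  -1.5 -0.8] F.e 1.3 w 0.229 toolZ axes [ 0.005 -1.     0.005]
  option 0 rotvec [ 0.006 -0.01  -3.131] mag 3.131
  option 180 rotvec [0.006 0.004 0.011] mag 0.013
t 34.4 pos [ 0.5173 -0.0207  0.1175] jawyaw -100.83 dmm [ 30.2 108.9 -14.5] rows>= 2.2787849083656 F [ 1.  -1.5 -0.8] w 19.5 q6 1.64
```

Call:
{"name": "servo_tool", "arguments": {
  "motion": [
    [[0.9, 8, 42, -2, 0.002, 0.002, 0.01], [0.9, 10, 35, -6, 0.002, 0.002, 0], [0.9, 8, 20, -7, 0, 0, 0], [0.9, 0, 1, 0, 0, 0, 0], [0.9, 0, 0, 0, 0, 0, 0]]
  ]
}}

```text
clock: 34.9
tool_pos: [0.5442, 0.0871, 0.1022]
tool_rot: [-0.455, 0.455, -0.54, 0.542]
wrist_force: [-0.5, -0.0, -0.7]
gripper_width: 0.235
```

```bash
python3 - <<'E'
from hk import *
hk(68.8);goto(.5475,.0882,.103,79.8)
I,D=snapshot("wrist");cv2.imwrite("pics/w32.png",I)
E
```

```text
t 34.9 tcp [544.2  87.1 102.2] fwdyaw -9.86 tilt z of fwd mm/ring 0.0 | ring rel leg: along -48.1 lat -1.3 F [-0.5 -0.  -0.7] F.e -0.5 w 0.235 toolZ axes [ 0.001 -1.     0.001]
  option 0 rotvec [-2.000e-03  3.000e-03  3.136e+00] mag 3.136
  option 180 rotvec [ 0.002  0.001 -0.006] mag 0.006
t 34.9 pos [0.5442 0.0871 0.1022] jawyaw -99.86 dmm [3.3 1.1 0.8] rows>= 0.07173414919174297 F [-0.5 -0.  -0.7] w 20.0 q6 1.82
```

View pics/w32.png

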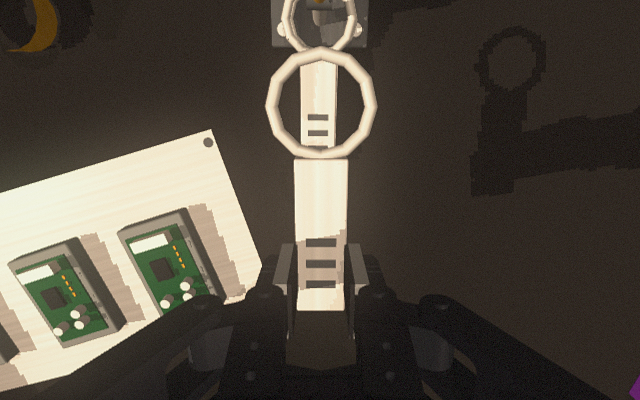

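Ring aligned with the gate. Push.

Call:
{"name": "servo_tool", "arguments": {
  "motion": [
    [[0.9, 13, -0.5, 0.5, 0, 0, 0], [0.9, 12.8, -1.5, 0, 0, 0, 0], [0.9, 12.8, -1.5, 0, 0, 0, 0], [0.9, 8, -1, 0, 0, 0, 0]]
  ]
}}

```text
clock: 35.35
tool_pos: [0.5891, 0.0774, 0.1032]
tool_rot: [0.452, -0.455, 0.543, -0.542]
wrist_force: [-4.3, -0.1, -0.5]
gripper_width: 0.236
```

```bash
python3 - <<'E'
from hk import *
hk(68.8)
E
```

```text
t 35.35 tcp [589.1  77.4 103.2] fwdyaw -10.17 tilt z of fwd mm/ring 0.0 | ring rel leg: along -2.2 lat -3.2 F [-4.3 -0.1 -0.5] F.e -4.2 w 0.236 toolZ axes [ 0.003 -1.    -0.004]
```

Call:
{"name": "servo_tool", "arguments": {
  "motion": [
    [[0.9, 6, 1.5, -0.5, 0, 0, 0], [0.9, 8, 0, 0, 0, 0, 0], [0.9, 1, 0, 0, 0, 0, 0]]
  ]
}}

```text
clock: 35.65
tool_pos: [0.6049, 0.0769, 0.1029]
tool_rot: [0.451, -0.455, 0.543, -0.543]
wrist_force: [-0.9, -0.0, -0.9]
gripper_width: 0.232
```

```bash
python3 - <<'E'
from hk import *
hk(68.8)
I,D=snapshot("scene");cv2.imwrite("pics/s12.png",cv2.resize(I[150:270,330:450],None,fx=5,fy=5,interpolation=cv2.INTER_CUBIC))
E
```

```text
t 35.65 tcp [604.9  76.9 102.9] fwdyaw -10.32 tilt z of fwd mm/ring 0.0 | ring rel leg: along 13.5 lat -1.0 F [-0.9 -0.  -0.9] F.e -0.9 w 0.232 toolZ axes [ 0.003 -1.    -0.004]
```

View pics/s12.png

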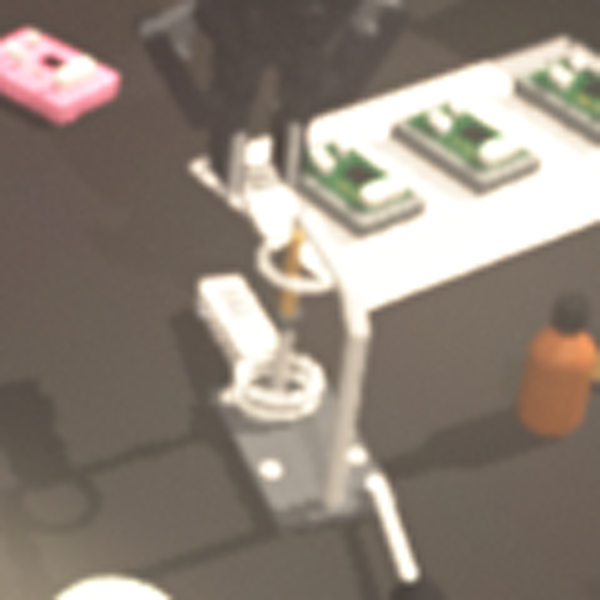

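Call:
{"name": "servo_tool", "arguments": {
  "motion": [
    [[0.9, -6, 2, 0, 0, 0, 0], [0.9, -6, 1, 0, 0, 0, 0], [0.9, 0, 0, 0, 0, 0, 0], [0.9, -1, 0, -15, 0, 0, 0], [0.9, -1, 0, -20, 0, 0.003, 0]]
  ]
}}

```text
clock: 36.2
tool_pos: [0.5907, 0.0809, 0.0701]
tool_rot: [-0.453, 0.454, -0.542, 0.543]
wrist_force: [-0.2, 0.4, -1.6]
gripper_width: 0.231
```

```bash
python3 - <<'E'
from hk import *
hk(68.8)
E
```

```text
t 36.2 tcp [590.7  80.9  70.1] fwdyaw -10.25 tilt z of fwd mm/ring 0.0 | ring rel leg: along -1.2 lat 0.5 F [-0.2  0.4 -1.6] F.e -0.3 w 0.231 toolZ axes [ 0.002 -1.    -0.   ]
```

Call:
{"name": "servo_tool", "arguments": {
  "motion": [
    [[0.9, 0, 0, -15, 0, 0, 0], [0.9, 0, 0, -15, 0, 0, 0], [0.9, 0, 0, -7, 0, 0, 0], [0.9, 0, 0, -2, 0, 0, 0]]
  ]
}}

```text
clock: 36.6
tool_pos: [0.5896, 0.0811, 0.0273]
tool_rot: [0.452, -0.455, 0.543, -0.542]
wrist_force: [0.9, -0.6, 0.6]
gripper_width: 0.235
```

```bash
python3 - <<'E'
from hk import *
hk(68.8)
I,D=snapshot("scene");cv2.imwrite("pics/s13.png",cv2.resize(I[150:270,330:450],None,fx=5,fy=5,interpolation=cv2.INTER_CUBIC))
E
```

```text
t 36.6 tcp [589.6  81.1  27.3] fwdyaw -10.22 tilt z of fwd mm/ring 0.0 | ring rel leg: along -2.3 lat 0.5 F [ 0.9 -0.6  0.6] F.e 1.0 w 0.235 toolZ axes [ 0.002 -1.    -0.002]
```

View pics/s13.png

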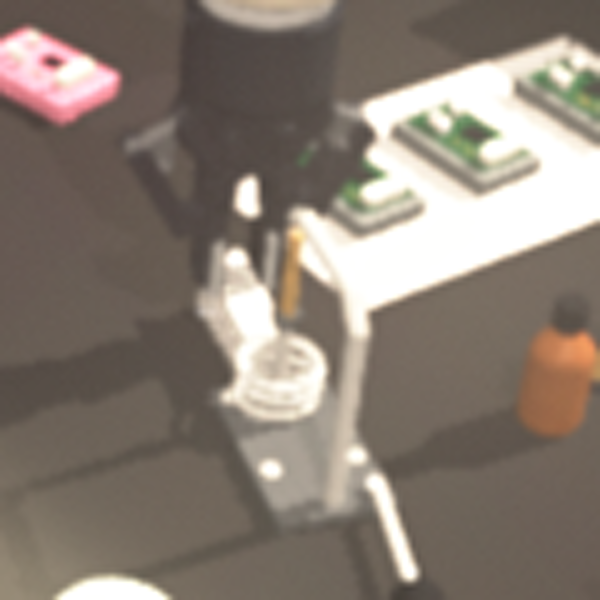

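Call:
{"name": "servo_tool", "arguments": {
  "motion": [
    [[0.9, 1, 0, -3, 0, 0, 0], [0.7, 0, 0, 0, 0, 0, 0], [0.5, 0, 0, 0, 0, 0, 0], [0.5, 0, 0, 5, 0, 0, 0], [0.5, -5, 0, 30, 0, 0, 0]]
  ]
}}

```text
clock: 37.15
tool_pos: [0.5852, 0.081, 0.059]
tool_rot: [0.452, -0.455, 0.543, -0.542]
wrist_force: [-1.1, 0.2, 0.7]
gripper_width: 0.5
```

Call:
{"name": "servo_tool", "arguments": {
  "motion": [
    [[0.5, -10, 0, 40, 0, 0, 0], [0.4, -15, -25, 40, 0, 0, 0.02], [0.3, -20, -40, 30, 0, 0, 0.02], [0, -20, -45, 20, 0, 0, 0.03], [0, -20, -45, 0, 0, 0, 0.03]]
  ]
}}

```text
clock: 37.65
tool_pos: [0.503, -0.0681, 0.1961]
tool_rot: [-0.483, 0.482, -0.514, 0.519]
wrist_force: [0.4, -0.8, -0.2]
gripper_width: 0.995
```

Call:
{"name": "servo_tool", "arguments": {
  "motion": [
    [[0, -14, -48, 0, 0, 0, 0], [0, -14, -48, 0, 0, 0, 0], [0, -14, -48, 0, 0, 0, 0], [0, 0, -30, 0, 0, 0, 0], [0, 0, 0, 0, 0, 0, 0]]
  ]
}}

```text
clock: 38.15
tool_pos: [0.4579, -0.2486, 0.2019]
tool_rot: [-0.483, 0.48, -0.512, 0.523]
wrist_force: [-0.5, 0.5, -0.9]
gripper_width: 1.001
```

```bash
python3 - <<'E'
from m import *
I,D=snapshot("scene");cv2.imwrite("pics/s14.png",cv2.resize(I[150:270,330:450],None,fx=5,fy=5,interpolation=cv2.INTER_CUBIC));cv2.imwrite("pics/s14f.png",I)
T,D=snapshot("top");cv2.imwrite("pics/t4.png",cv2.resize(T[80:280,130:440],None,fx=2.5,fy=2.5))
c=cam("top");[print(r) for r in pallets(T,c)];st()
E
```

```text
(array([ 902.6652832 , -180.46205139]), 56.405616760253906, 41.345699310302734, -0.43341064453125)
(array([508.45690918, 206.20317078]), 55.57591247558594, 35.13203811645508, 8.909224510192871)
(array([498.98403931, 292.00259399]), 54.478363037109375, 34.25615692138672, 10.6609468460083)
(array([487.90625   , 390.35131836]), 57.97303009033203, 35.83701705932617, 8.558991432189941)
{'clock': 38.25, 'joint_positions': [-0.5823, 0.3235, 1.7713, 0.0008, 1.0313, 1.057], 'tool_pos': [0.4581, -0.2457, 0.2016], 'tool_rot': [-0.484, 0.4809, -0.5116, 0.5222], 'wrist_force': [0.0623, 0.0295, -0.1611], 'gripper_width': 1.0012}
```

View pics/s14.png

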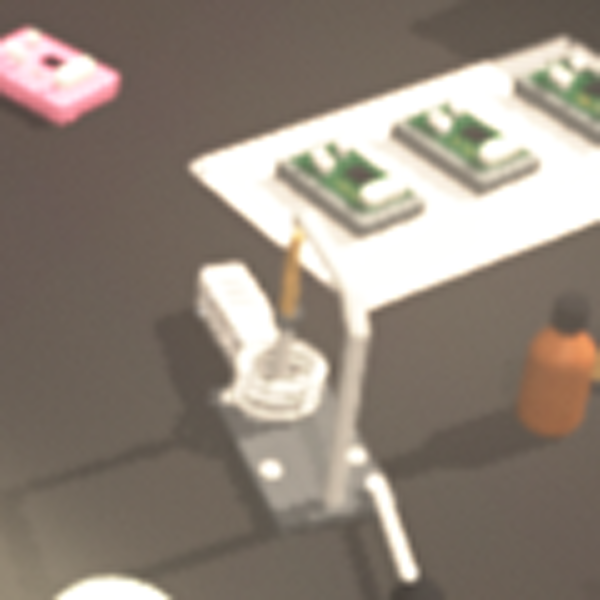

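View pics/t4.png

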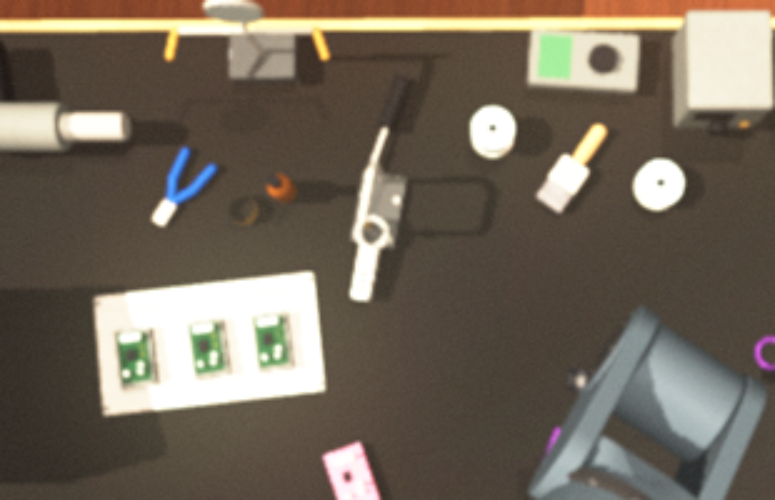

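View pics/s14f.png

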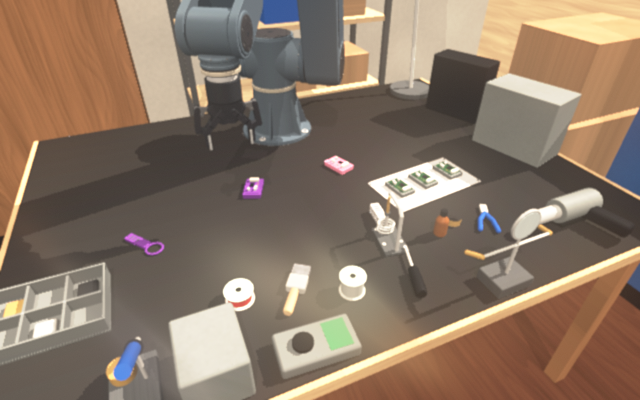

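Call:
{"name": "servo_tool", "arguments": {
  "motion": [
    [[0, 0, 0, 0, 0, 0, 0], [0, 0, 0, 0, 0, 0, 0], [0, 0, 0, 0, 0, 0, 0], [0, 0, 0, 0, 0, 0, 0], [0, 0, 0, 0, 0, 0, 0]]
  ]
}}

```text
clock: 38.75
tool_pos: [0.4589, -0.2417, 0.2021]
tool_rot: [-0.485, 0.482, -0.511, 0.521]
wrist_force: [0.0, -0.1, 0.6]
gripper_width: 1.003
```

Call:
{"name": "servo_tool", "arguments": {
  "motion": [
    [[0, 0, 0, 0, 0, 0, 0], [0, 0, 0, 0, 0, 0, 0], [0, 0, 0, 0, 0, 0, 0], [0, 0, 0, 0, 0, 0, 0], [0, 0, 0, 0, 0, 0, 0]]
  ]
}}

```text
clock: 39.25
tool_pos: [0.459, -0.2414, 0.202]
tool_rot: [-0.486, 0.482, -0.511, 0.521]
wrist_force: [0.6, -0.7, -0.4]
gripper_width: 1.0
```

Call:
{"name": "servo_tool", "arguments": {
  "motion": [
    [[0, 0, 0, 0, 0, 0, 0], [0, 0, 0, 0, 0, 0, 0], [0, 0, 0, 0, 0, 0, 0], [0, 0, 0, 0, 0, 0, 0], [0, 0, 0, 0, 0, 0, 0]]
  ]
}}

```text
clock: 39.75
tool_pos: [0.459, -0.2415, 0.202]
tool_rot: [-0.485, 0.482, -0.511, 0.521]
wrist_force: [-0.7, -0.1, -0.8]
gripper_width: 1.001
```

Call:
{"name": "servo_tool", "arguments": {
  "motion": [
    [[0, 0, 0, 0, 0, 0, 0], [0, 0, 0, 0, 0, 0, 0], [0, 0, 0, 0, 0, 0, 0], [0, 0, 0, 0, 0, 0, 0], [0, 0, 0, 0, 0, 0, 0]]
  ]
}}

```text
clock: 40.25
tool_pos: [0.459, -0.2415, 0.202]
tool_rot: [-0.486, 0.482, -0.511, 0.521]
wrist_force: [0.9, 0.7, -0.7]
gripper_width: 1.001
```

```bash
python3 - <<'E'
from m import *
T,D=snapshot("top");c=cam("top");P=pallets(T,c);[print(r) for r in P]
a=np.deg2rad(6.26);ctr=np.array([509.3,295.])
for p in P[1:]:
    d=p[0]-ctr;print("plate frame",(d@[np.cos(a),np.sin(a)]).round(1),(d@[-np.sin(a),np.cos(a)]).round(1))
E
```

```text
(array([ 902.66522217, -180.46644592]), 56.405616760253906, 41.354461669921875, -0.43341064453125)
(array([508.64300537, 206.10116577]), 55.82499694824219, 35.455474853515625, 7.906131744384766)
(array([498.95431519, 291.88214111]), 54.316219329833984, 35.424278259277344, 11.134256362915039)
(array([486.34060669, 390.42706299]), 55.11111831665039, 35.45985794067383, 7.150688171386719)
plate frame -10.3 -88.3
plate frame -10.6 -2.0
plate frame -12.4 97.4
```

```bash
python3 - <<'E'
from rig import job
print(job.close_job())
E
```

```text
the job is handed in; nothing more can be done
None
```

I slid all three boards onto the cooling plate first, then clipped all three job tags onto the snap hook, and handed the job in at about 40 s of the 210 s allowed.

**Boards:** The last top view puts their centres about 10–12 mm off the plate's long centreline, at −88, −2 and +97 mm along its length. That leaves at least about 25 mm to every plate edge. Their long sides lie within about 5° of the plate's short way. I saw no board knocked off the plate, including in a final check after about 2 s of standing still.

**Tags:** The scene view shows all three rings round the front leg, stacked at the hook's foot, with the gate shut. There was no fourth tag in view, and the bystanders and the pink and purple look-alikes appear unmoved.

**What went less well:**
- **First grip on the first board:** the wrist read about −2 N, roughly the board's weight, so it may have been lifted by a fraction of a millimetre. Pressing it back down then peaked at about 37 N on the wrist. I stopped gripping after that and slid the boards between loosely closed fingers.
- **First board turned:** it twisted about 8° while sliding, and I straightened it on the plate.
- **Third board:** the fingertips brushed the desk at about 12 N while it was sliding.

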